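# Set the coaster under the drill and close the cam, holding the carriage

## Task

Take hold of the upright steel bar on the drilling jig's spring-loaded carriage and slide the carriage until the black dot on the coaster sits right under the tip of the drill bit. Holding it there, push the cam lever that crosses the bar fully closed, sliding your fingers along the bar without letting the dot wander off, and leave the bottles, cup, mould and stick alone. The cam cannot hold the spring on its own, so finish still holding the bar, with the dot under the bit and the lever closed: do not let go.

Things in the scene. Friction and masses are not known exactly. Their poses are not given: they have to be found in the camera images.
- grip_rail: Upright steel bar on the sliding carriage: the part to hold. 160 mm long (its x), 12 thick (y), 28 tall (z up). Origin: centre of its underside, on the carriage's plate, 28 mm above the bench. +x points away from the robot to the drill, +y (robot's left) is the way to slide the carriage; both turned up to 0.2 rad. The plate under it is 45 mm wide; beyond it only a low base board.
- carriage (a joint): How far the carriage (plate with bar, lever and coaster, about 1 kg) is slid along the bar's +y, m, 0 to 0.125; starts at 0 and moves only along this line. A return spring pulls it back with 2.3 N at 0 and 5.4 N at the far end, also with the lever closed: it must be held all the time.
- cam_lever (a joint): Dark steel cam lever, a flat arm 120 mm long, 12 wide, crossing 5 mm above the bar (61 to 74 mm above the bench). rad: 0 open, 0.872 closed (stop); starts at 0 to 0.15. At 0.436 it points along the bar's +y; it closes as its free end swings away from the robot (bar's +x). Stays where left; about 2 N at the bar moves it.
- lever_pivot (a point): Top of the lever's upright pivot, 60 mm to the -y side of the bar and 45 mm along +x from the bar's centre, 73 mm above the bench. Fingers astride the bar (tips below the lever's height), travelling along it in +x, push the lever closed; a grasp 45 mm to the robot's side of the bar's centre starts clear of the lever.
- lever_end (a point): Centre of the round free end (17 mm across) of the cam lever, 111 mm from its pivot, 67 mm above the bench.
- mark (a point): Black pen dot, 8 mm across, on the white inlay, off-centre, on the top face of the round scalloped coaster that is fixed on the carriage; 36 mm above the bench. It lies 170 mm along +x from the bar's centre and 2 mm to its -y side, and moves with the carriage.
- bit_tip (a point): Point of the fixed drill bit (3 mm thick), 46 mm above the bench. It lies on the line along which the dot travels, 43 to 103 mm to +y of the dot's start. The drill's motor (44 mm across, from 128 to 243 mm high) is straight above it, its chuck (24 mm) from 88 mm up; the column stands 100 mm behind.
- pigment_jar: Bystander: blue lidded jar, 56 mm wide, 56 mm tall; origin at the centre of its underside. To be left alone.
- dropper_a: Bystander: small clear bottle with white cap, 26 mm wide, 65 mm tall; origin at the centre of its underside. To be left alone.
- dropper_b: Bystander: small amber bottle with black cap, 26 mm wide, 70 mm tall; origin at the centre of its underside. To be left alone.
- mixing_cup: Bystander: clear plastic cup, 70 mm wide, 85 mm tall; origin at the centre of its underside. To be left alone.
- mould: Bystander: flat scalloped blue coaster mould, 103 mm wide, 12 mm tall; origin at the centre of its underside. To be left alone.
- stir_stick: Bystander: flat wooden stick, 140 x 16 x 6 mm; origin at the centre of its underside. To be left alone.

How it is judged:
On the way, in this order (a step that is already met when the one before it is completed fails the run):
1. the dot is under the bit, the bar held, the lever still open (horizontal distance between mark and bit_tip below 0.004 m and contact force between the fingers and grip_rail above 0.5 N and value of joint cam_lever below 0.3 rad), for 0.2 s.
2. the lever is closed with the dot still under the bit (horizontal distance between mark and bit_tip below 0.004 m and value of joint cam_lever above 0.8 rad), for 0.2 s.
At the end, for the whole second after the job is handed in: The program finishes while holding: the gripper's fingers bear on the bar with more than 0.5 N, the dot is within 4 mm (level) of the point below the bit tip and at rest, and the cam lever is closed to more than 0.80 rad (all of step 2 and contact force between the fingers and grip_rail above 0.5 N and velocity of joint carriage between -0.01 and 0.01 m/s); the arm keeps its last pose, push and grip.
It fails at once if the lever is swung while the dot is more than 9 mm away from the bit (value of joint cam_lever above 0.3 rad and horizontal distance between mark and bit_tip above 0.009 m).
It fails at once if a bystander is moved more than 30 mm (distance of any of pigment_jar, dropper_a, dropper_b, mixing_cup, mould, stir_stick from where it was at the start of the episode above 0.03 m).
It also fails if it takes over 48 s, if anything falls off the work surface, if the arm or the gripper's body presses on something with over 40 N, if the wrist force passes 120 N, or if a joint passes its speed limit or range.

## Robot

A 6-joint arm with a two-finger parallel gripper is mounted at the origin on the work surface. World frame = base frame: x ahead of the robot, y to its left, z up, the work surface at z = 0. Lengths are in m, angles in rad, forces in N, time in s.
With the tool pointing down it reaches from about 0.35 to 0.775 m from the base axis. Payload 7.3 kg.
Tool frame: the origin (TCP) lies midway between the tips of the shut fingers; the grasp point (between the pads) lies 19 mm behind it (robot.grasp_offset is the z of the grasp point in the tool frame, in m); z points along the fingers, y is the direction in which the jaws open and shut (so a half turn about z gives the same grasp; the last joint's range is limited). The gripper opens to 92 mm and grips with 3 to 60 N. Pads are 19 mm wide; open, the fingers measure 130 mm over their backs; the gripper's body (75 mm by 190 mm) begins 47 mm behind the grasp point.
Start: joints at [1.114, 0.342, 1.524, -0, 1.275, -0.146], TCP at [0.161, 0.5, 0.19] pointing down, gripper open.
Joint ranges: [-2.53, 2.53], [-0.77, 2.02], [0.04, 2.7], [-1, 4.14], [0.28, 2.66], [-3.11, 3.11]. Speed limits (rad/s): [2.57, 2.57, 3.14, 3.14, 3.14, 3.14].

## Interface

Orientations are given as [roll, pitch, yaw] about the fixed x, y, z axes, in that order (R = Rz(yaw) Ry(pitch) Rx(roll)).
In Python, from cell import observe, imaging, workorder, robot gives the robot as it stands. The module is installed in compiled form; this text tells all that it offers.
- The arm moves only by the tool send_rows, never from a script. Its argument "series" is a list of rows, each a list of 7 numbers: the shift along the tool's x, y, z in m, then the turn, a rotation vector about the tool's x, y, z in rad, then the closure, from 0 (fully open) to 1 (shut). A call has 1 to 5 rows; each row shifts and turns the commanded pose from where the row before left it, along the tool's axes as they then stand; what a row does not reach is not made up. A row lasts 1/12 s, in which the tool goes at most 41.7 mm and 7.16 degrees, less where a joint would pass 70% of its speed; a pose out of reach is approached as far as the arm can. A call is refused whole if a number of a shift passes 0.0417 or a number of a turn 0.125, either way. A call with a gripper value outside its range is refused whole. The fingers move at their own pace and stop on an object; "newtons" is the grip in N (left out, the last holds). Time passes only in rows, so rows that do not move let the fingers close. It gives the time, the measured TCP pose, the force and the opening at its end, in the units of the state.
- observe(): the state, without advancing time (a new reading comes with each control period).
- imaging.read_camera(name): name is "scene" or "top" or "wrist"; returns a dict with "color" (480x640x3 uint8, red, green, blue), "range_z" (480x640 float32, m along the optical axis (not along the pixel's ray), 0 where there is no reading), "vfov" (degrees; the focal length in pixels is half the picture's height over the tangent of half this angle, whatever the lens; pixels are square), "cx", "cy" (the principal point, pixels), "T" (4x4, takes a point from camera to world coordinates). Camera axes: x right, y down, z forward; pixel columns grow to the right and rows downward; lengths in m; the calibration is good to about 2 mm. A picture is of the moment at which its call begins.
- workorder.hand_in(): hands the job in, once; it reports no verdict.
The state is a dict: "time": time; "qpos": joint angles; "qvel": joint speeds; "joint_efforts": joint torques, N m; "tool_pos": TCP position; "tool_rot": TCP orientation; "contact_force": force on the tool from outside, world axes, zero at the start; "torque": the same for the moment, N m; "opening": finger opening in m.
Only numpy, scipy, OpenCV 4.12 (cv2) and the standard library are available. Lean on these libraries where they do the work, as an engineer would, in place of code of your own. Each camera call takes 0.05 s, during which the arm holds its last target.

## Working session

There is one attempt and no reset: what is moved stays moved. The work goes in short steps, Python scripts to look and compute and a tool call to move; the robot and the scene stay as the last step left them, time stands still between calls to the robot, and variables do not carry over. Pictures are saved under pics/ and viewed, and the job is handed in when it is done.

Besides the shell and the picture viewer there is one more tool, called after ">>>" as name(argument=value, ...) on one line, values as JSON. send_rows: Moves the arm, as the interface text tells. Its arguments: {"type":"object","properties":{"series":{"type":"array","items":{"type":"array","items":{"type":"number"}}},"newtons":{"type":"number"}},"required":["series"]}

```bash
mkdir -p pics
cat > h.py <<'E'
import numpy as np, cv2
from cell import observe, imaging, workorder, robot
def cam(n):
    d=imaging.read_camera(n); d['f']=240/np.tan(np.radians(d['vfov'])/2); return d
def save(d,fn): cv2.imwrite('pics/'+fn,cv2.cvtColor(d['color'],cv2.COLOR_RGB2BGR))
def ray(d,u,v):
    r=d['T'][:3,:3]@np.array([(u-d['cx'])/d['f'],(v-d['cy'])/d['f'],1.]); return d['T'][:3,3],r
def plane(d,u,v,z):
    o,r=ray(d,u,v); return o+r*(z-o[2])/r[2]
def proj(d,p):
    T=np.linalg.inv(d['T']); q=T[:3,:3]@np.asarray(p,float)+T[:3,3]; return d['cx']+d['f']*q[0]/q[2], d['cy']+d['f']*q[1]/q[2]
E
python3 - <<'E'
from h import *
np.set_printoptions(precision=4,suppress=True)
print(observe())
print(robot.grasp_offset)
for n in ['scene','top','wrist']:
    d=cam(n); save(d,n+'0.png'); print(n,d['f'],d['cx'],d['cy']);print(d['T'])
E
```

```text
{'time': 0.0, 'qpos': array([ 1.114 ,  0.3428,  1.525 ,  0.    ,  1.2754, -0.146 ]), 'qvel': array([ 0.0004,  0.0005,  0.0007, -0.0023,  0.0005, -0.0003]), 'joint_efforts': array([ -0.0002, -43.1246, -24.4223,   0.0718,   0.056 ,  -0.0001]), 'tool_pos': array([0.1603, 0.4994, 0.1895]), 'tool_rot': array([-3.14  , -0.0002,  2.8308]), 'contact_force': array([0.6929, 0.067 , 0.1158]), 'torque': array([0.0233, 0.057 , 0.0325]), 'opening': 0.09151975662106726}
-0.0188
scene 481.14133126845553 324.09895177666493 239.38330018296796
[[ 0.7422  0.4661 -0.4816  1.0538]
 [ 0.6701 -0.5046  0.5444 -0.4766]
 [ 0.0107 -0.7268 -0.6868  0.7525]
 [ 0.      0.      0.      1.    ]]
top 539.5369043351463 318.7737165084887 242.78350877497533
[[ 0.0126 -0.9912  0.1316  0.4573]
 [-0.9996 -0.0159 -0.0241  0.0779]
 [ 0.026  -0.1312 -0.991   1.2698]
 [ 0.      0.      0.      1.    ]]
wrist 367.5272747527291 323.6619266887309 242.05703763672977
[[ 0.3056  0.9147  0.2644  0.09  ]
 [ 0.9522 -0.2935 -0.085   0.523 ]
 [-0.0001  0.2777 -0.9607  0.3832]
 [ 0.      0.      0.      1.    ]]
```

View pics/scene0.png

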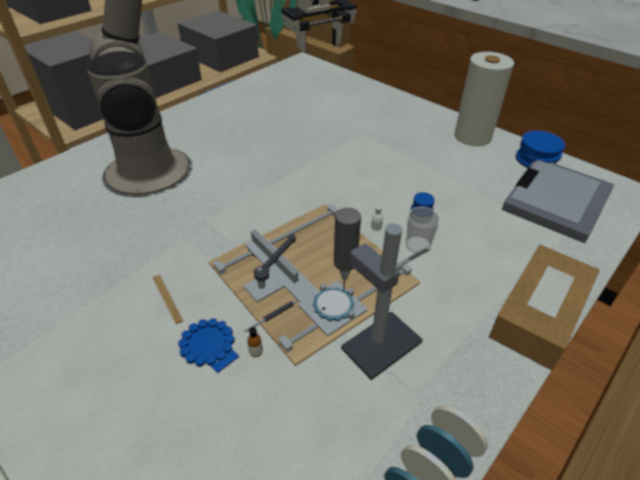

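View pics/top0.png

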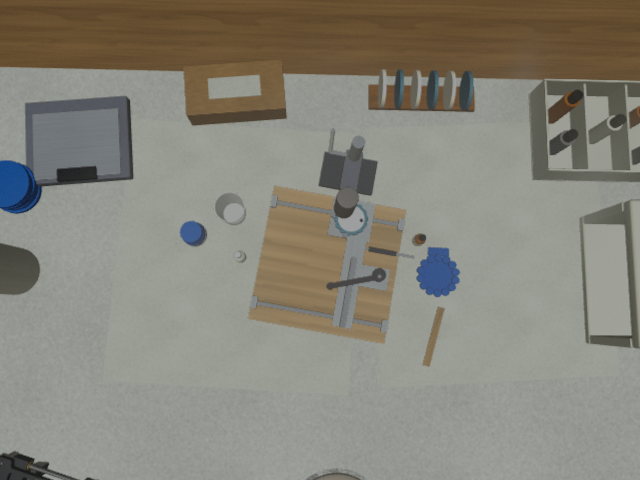

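View pics/wrist0.png

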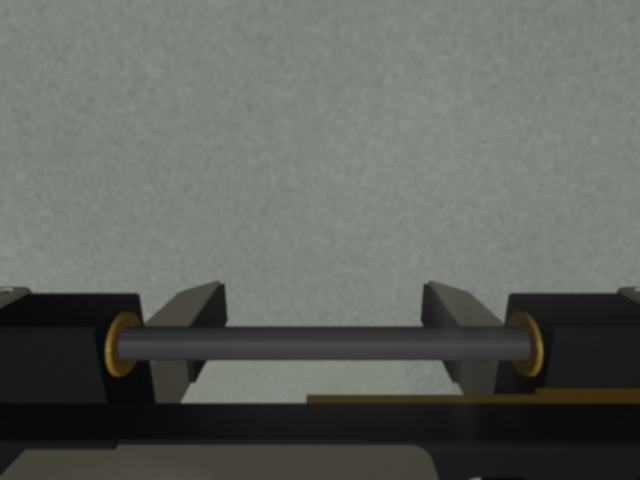

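Run:
```python
import cv2
a=cv2.imread('pics/top0.png')[180:345,245:445]; cv2.imwrite('pics/top0z.png',cv2.resize(a,None,fx=4,fy=3.6 if 0 else 4,interpolation=cv2.INTER_CUBIC)[:600+60])
cv2.imwrite('pics/top0z.png',cv2.resize(cv2.imread('pics/top0.png')[185:335,250:450],None,fx=4,fy=4,interpolation=cv2.INTER_CUBIC))
cv2.imwrite('pics/scene0z.png',cv2.resize(cv2.imread('pics/scene0.png')[200:350,220:420],None,fx=4,fy=4,interpolation=cv2.INTER_CUBIC))
```

```text
(no output)
```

View pics/top0z.png

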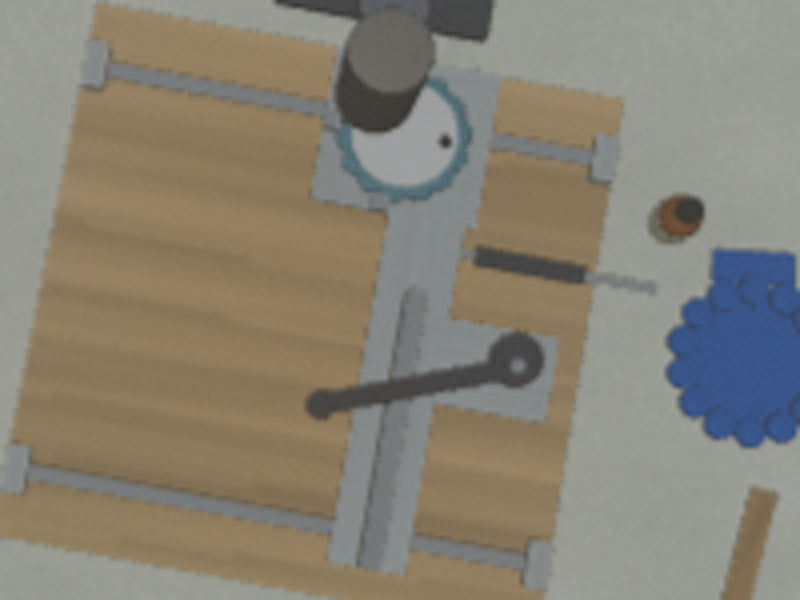

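View pics/scene0z.png

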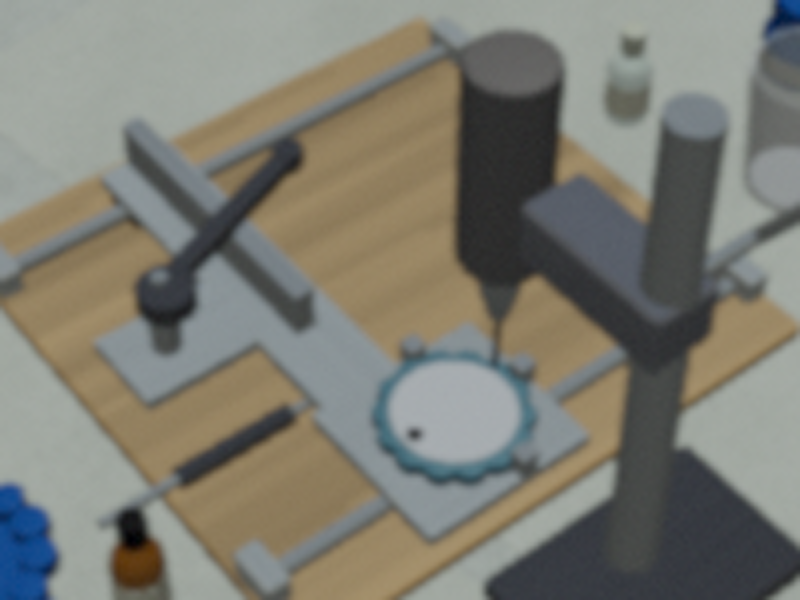

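Run:
```python
from h import *
np.set_printoptions(precision=4,suppress=True)
t=cam('top');s=cam('scene')
def zt(U,V): return 250+(U+.5)/4-.5,185+(V+.5)/4-.5
def zs(U,V): return 220+(U+.5)/4-.5,200+(V+.5)/4-.5
# dot centroid in both
for n,d,(u,v),m in (('top',t,zt(445,141),0),('scene',s,zs(415,434),0)):
    u0,v0=int(round(u)),int(round(v)); g=cv2.cvtColor(d['color'],cv2.COLOR_RGB2GRAY).astype(float)[v0-4:v0+5,u0-4:u0+5]
    w=np.clip(np.percentile(g,80)-15-g,0,None)
    yy,xx=np.mgrid[v0-4:v0+5,u0-4:u0+5]; 
    print(n,(w*xx).sum()/w.sum(),(w*yy).sum()/w.sum(),(u,v), plane(d,(w*xx).sum()/w.sum(),(w*yy).sum()/w.sum(),.036)); print(g.astype(int))
# bar top edges, z=.056
for P in [(359,568),(388,570),(403,287),(428,291)]: print('bar',plane(t,*zt(*P),.056))
# rail clamp/rod: directions y
print('rod far',plane(t,*zt(110,70),.02),plane(t,*zt(590,155),.02)); print('rod near',plane(t,*zt(30,472),.02),plane(t,*zt(525,563),.02))
print('pivot',plane(t,*zt(517,360),.073),plane(s,*zs(163,280),.073)); print('end',plane(t,*zt(319,404),.067),plane(s,*zs(287,153),.074))
print('bit',plane(s,*zs(496,362),.046))
```

```text
top 362.7878260869565 220.23478260869564 (360.875, 219.875) [ 0.6756 -0.0538  0.036 ]
[[158 158 158 158 158 158 158 122 101]
 [158 158 158 158 158 158 158 128 104]
 [157 159 158 135 122 150 157 131 104]
 [158 158 146  99  73 113 151 131 107]
 [158 158 129  77  55  76 145 131 106]
 [158 158 150 101  70 110 141 119 102]
 [158 157 158 148 144 149 146 116 100]
 [158 158 158 157 158 159 135 108  99]
 [157 158 158 158 157 151 121 103 100]]
scene 321.7906976744186 309.39332659251767 (323.375, 308.125) [ 0.6765 -0.0538  0.036 ]
[[170 172 170 172 171 171 171 171 171]
 [169 171 169 170 170 169 170 170 171]
 [166 170 165 158 153 156 163 168 172]
 [161 165 152 127 108 118 142 163 170]
 [149 157 143 102  70  86 128 158 169]
 [133 146 141 117  98 111 142 163 169]
 [116 134 144 145 141 147 161 169 171]
 [104 115 133 147 156 165 170 170 171]
 [ 92 102 114 131 150 161 167 170 170]]
bar [0.4309 0.0001 0.056 ]
bar [ 0.43   -0.0161  0.056 ]
bar [ 0.5885 -0.0237  0.056 ]
bar [ 0.5865 -0.0379  0.056 ]
rod far [0.7183 0.1469 0.02  ] [ 0.6724 -0.1367  0.02  ]
rod near [0.4823 0.1874 0.02  ] [ 0.4341 -0.0977  0.02  ]
pivot [ 0.5468 -0.086   0.073 ] [ 0.544  -0.0842  0.073 ]
end [0.5211 0.0238 0.067 ] [0.5255 0.0188 0.074 ]
bit [0.6813 0.0033 0.046 ]
```

```bash
cat >> h.py <<'E'
def blob(d,u0,v0,r=3,th=25,ref=None):
    g=cv2.cvtColor(d['color'],cv2.COLOR_RGB2GRAY).astype(float)[v0-r:v0+r+1,u0-r:u0+r+1]
    yy,xx=np.mgrid[v0-r:v0+r+1,u0-r:u0+r+1]
    w=np.where(np.hypot(xx-u0,yy-v0)<=2.3,np.clip((ref or np.percentile(g,80))-th-g,0,None),0)
    return (w*xx).sum()/w.sum(),(w*yy).sum()/w.sum()
E
python3 - <<'E'
from h import *
np.set_printoptions(precision=4,suppress=True)
t=cam('top');s=cam('scene')
a=blob(t,361,220);b=blob(s,323,308)
A=plane(t,*a,.036);B=plane(s,*b,.036);print(a,b,A,B)
cv2.imwrite('pics/bit.png',cv2.resize(cv2.cvtColor(s['color'],cv2.COLOR_RGB2BGR)[265:315,310:370],None,fx=12,fy=12,interpolation=cv2.INTER_NEAREST))
# plate edges / yaw by rods
for th in (-.15,-.16,-.17):
    x=np.array([np.cos(th),np.sin(th),0]);y=np.array([-np.sin(th),np.cos(th),0])
    C=(A+B)/2-.17*x+.002*y; print(th,'centre',C,'pivot',C-.06*y+.045*x)
    for sv in (.043,.06,.08,.103):
        p=(A+B)/2+sv*y; p[2]=.046; print(sv,proj(s,p),p)
E
```

```text
(np.float64(360.91954022988506), np.float64(219.96781609195403)) (np.float64(323.16187989556136), np.float64(308.0809399477807)) [ 0.6762 -0.0495  0.036 ] [ 0.6763 -0.0498  0.036 ]
-0.15 centre [ 0.5085 -0.0222  0.036 ] pivot [ 0.544  -0.0883  0.036 ]
0.043 (np.float64(340.66221593556287), np.float64(293.57790684918666)) [ 0.6827 -0.0071  0.046 ]
0.06 (np.float64(347.3421603105465), np.float64(289.3292889607387)) [0.6852 0.0097 0.046 ]
0.08 (np.float64(355.0561962315268), np.float64(284.4229620265287)) [0.6882 0.0295 0.046 ]
0.103 (np.float64(363.739628988818), np.float64(278.9000735599832)) [0.6917 0.0522 0.046 ]
-0.16 centre [ 0.5087 -0.0206  0.036 ] pivot [ 0.5436 -0.087   0.036 ]
0.043 (np.float64(340.80828693857217), np.float64(293.71325958091046)) [ 0.6831 -0.0072  0.046 ]
0.06 (np.float64(347.546679054581), np.float64(289.5150185746229)) [0.6858 0.0096 0.046 ]
0.08 (np.float64(355.3298947731336), np.float64(284.6658179303357)) [0.689  0.0294 0.046 ]
0.103 (np.float64(364.0933611801789), np.float64(279.2058887077732)) [0.6927 0.0521 0.046 ]
-0.17 centre [ 0.509  -0.0189  0.036 ] pivot [ 0.5432 -0.0856  0.036 ]
0.043 (np.float64(340.9527154072473), np.float64(293.84975474350733)) [ 0.6835 -0.0072  0.046 ]
0.06 (np.float64(347.74898765870125), np.float64(289.702353122938)) [0.6864 0.0095 0.046 ]
0.08 (np.float64(355.6007722517579), np.float64(284.91082874887564)) [0.6898 0.0292 0.046 ]
0.103 (np.float64(364.44364329539883), np.float64(279.5144972983461)) [0.6937 0.0519 0.046 ]
```

View pics/bit.png

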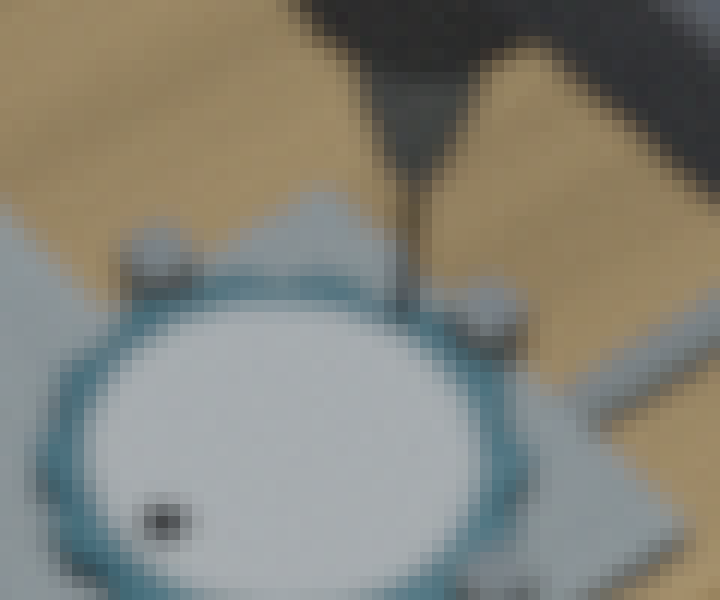

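Run:
```python
from h import *
np.set_printoptions(precision=4,suppress=True)
t=cam('top');s=cam('scene')
hsv=cv2.cvtColor(t['color'],cv2.COLOR_RGB2HSV)
m=cv2.inRange(hsv,(8,60,90),(30,255,255)); m[:180]=0;m[350:]=0;m[:,:240]=0;m[:,412:]=0
for c in (.0,.012):
  # left & near edges: boundary points
  L=[(np.where(m[v])[0].min()-.5,v) for v in range(200,310)]
  N=[(u,np.where(m[:,u])[0].max()+.5) for u in range(258,325)]
  F=[(u,np.where(m[:,u])[0].min()-.5) for u in range(280,325)]
  R=[(np.where(m[v])[0].max()+.5,v) for v in list(range(235,300))]
  for n,E in (('L',L),('N',N),('F',F),('R',R)):
    P=np.array([plane(t,*e,c)[:2] for e in E],np.float32)
    vx,vy,x0,y0=cv2.fitLine(P,cv2.DIST_HUBER,0,.01,.01).ravel()
    a=np.arctan2(vy,vx)
    if n in 'LR': a=(a+np.pi/2)%np.pi-np.pi/2
    else: a=(a%np.pi)-np.pi/2
    print(c,n,round(a,4),x0,y0)
print('motor axis top',plane(t,*(250+391.5/4-.5,185+50.5/4-.5),.243))
g=cv2.cvtColor(s['color'],cv2.COLOR_RGB2GRAY).astype(int)
for v in range(276,296): print(v,g[v,338:350])
```

```text
0.0 L -0.163 0.6132711 0.18157072
0.0 N -0.1682 0.42940617 0.109090105
0.0 F -0.1653 0.7515789 0.08890745
0.0 R -0.1669 0.5845259 -0.13905
0.012 L -0.163 0.6117972 0.18059126
0.012 N -0.1682 0.4296698 0.10879557
0.012 F -0.1653 0.748798 0.08880364
0.012 R -0.1669 0.58332366 -0.13699962
motor axis top [ 0.6841 -0.0016  0.243 ]
276 [139 134 123  97  72  64  66  66  68  78 101 120]
277 [139 136 126 104  78  65  63  65  71  90 112 123]
278 [139 138 132 114  87  70  63  67  81 104 121 127]
279 [137 136 132 122 102  80  70  76  95 115 125 129]
280 [136 134 130 127 115  93  78  88 110 124 130 130]
281 [139 134 130 127 118  98  81  99 121 129 130 132]
282 [139 135 132 128 117  95  82 104 123 133 132 131]
283 [141 140 136 129 117  93  85 106 126 132 132 132]
284 [142 142 141 135 120  97  88 110 126 131 132 129]
285 [144 143 143 139 127 100  92 113 127 131 130 130]
286 [142 143 142 139 126 101  93 113 127 128 128 127]
287 [132 135 138 137 123  97  92 112 125 128 127 126]
288 [115 122 131 135 120  93  94 117 129 128 127 128]
289 [110 113 121 124 110  90  96 118 131 131 130 129]
290 [129 124 119 114  99  81  92 115 123 121 123 127]
291 [157 149 139 127 108  91  90 103 104 101 107 120]
292 [169 166 160 153 140 123 112 105  96  88  88 104]
293 [171 171 171 168 163 153 139 122 105  91  82  83]
294 [171 172 171 172 170 167 158 143 125 104  90  84]
295 [171 171 171 171 173 170 168 158 144 122 104  95]
```

>>> send_rows(series=[[0,0,0,0,0,-0.0725,0],[0,0,0,0,0,-0.0725,0],[-0.024,-0.0284,0,0,0,0,0],[-0.024,-0.0284,0,0,0,0,0],[-0.024,-0.0284,0,0,0,0,0]], newtons=20)

```text
time: 0.87
tool_pos: [0.2176, 0.4029, 0.19]
tool_rot: [-3.141, 0.0, 2.978]
contact_force: [1.3, -0.2, 1.0]
opening: 0.0916
```

>>> send_rows(series=[[-0.024,-0.0284,0,0,0,0,0],[-0.024,-0.0284,0,0,0,0,0],[-0.024,-0.0284,0,0,0,0,0],[-0.024,-0.0284,0,0,0,0,0],[-0.024,-0.0284,0,0,0,0,0]])

```text
time: 1.28
tool_pos: [0.313, 0.2425, 0.1905]
tool_rot: [3.141, 0.001, 2.976]
contact_force: [0.2, 0.7, -0.2]
opening: 0.0921
```

>>> send_rows(series=[[-0.024,-0.0284,0,0,0,0,0],[-0.024,-0.0284,0,0,0,0,0],[-0.024,-0.0284,0,0,0,0,0],[-0.024,-0.0284,0,0,0,0,0],[0,0,0,0,0,0,0]])

```text
time: 1.7
tool_pos: [0.3915, 0.1115, 0.1905]
tool_rot: [-3.14, 0.003, 2.97]
contact_force: [0.7, 0.1, 0.6]
opening: 0.092
```

>>> send_rows(series=[[-0.0231,-0.0275,0,0,0,0,0],[-0.0231,-0.0275,0,0,0,0,0],[-0.0231,-0.0275,0,0,0,0,0],[-0.0231,-0.0275,0,0,0,0,0],[0,0,0,0,0,0,0]])

```text
time: 2.12
tool_pos: [0.4642, -0.0119, 0.1902]
tool_rot: [-3.14, 0.002, 2.972]
contact_force: [-0.7, -0.9, 0.2]
opening: 0.0923
```

>>> send_rows(series=[[0,0,0,0,0,0,0],[0,0,0,0,0,0,0]])

```text
time: 2.28
tool_pos: [0.4608, -0.0069, 0.19]
tool_rot: [3.141, -0.001, 2.975]
contact_force: [-0.5, -0.3, -0.3]
opening: 0.0921
```

Run:
```python
from h import *
w=cam('wrist'); save(w,'wrist1.png'); t=cam('top'); save(t,'top1.png'); o=observe(); print(o['tool_pos'],o['tool_rot'],o['qpos'])
```

```text
[ 0.46069809 -0.0063435   0.19025157] [ 3.14124695e+00 -3.60262911e-04  2.97711321e+00] [-1.80622695e-01  2.24477812e-01  1.68964337e+00  3.60856274e-04
  1.22783729e+00 -1.58706093e+00]
```

View pics/wrist1.png

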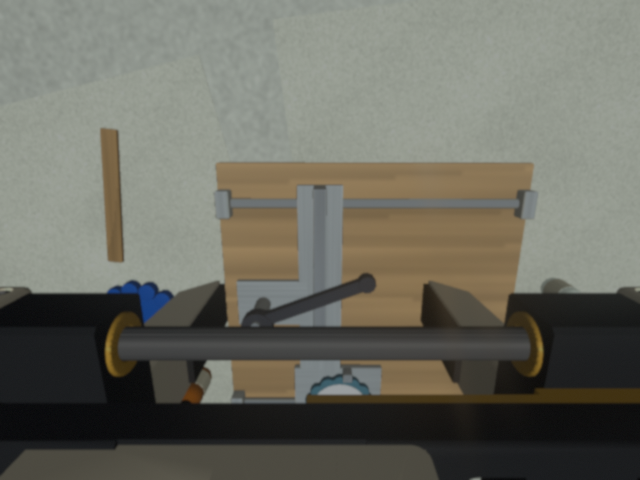

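Run:
```python
from h import *
np.set_printoptions(precision=4,suppress=True)
w=cam('wrist'); g=cv2.cvtColor(w['color'],cv2.COLOR_RGB2GRAY).astype(int)
for v in (188,195,215,235,255,275): print(v,g[v,292:348])
cv2.imwrite('pics/w1z.png',cv2.resize(cv2.cvtColor(w['color'],cv2.COLOR_RGB2BGR)[170:330,225:385],None,fx=3.7,fy=3.7,interpolation=cv2.INTER_CUBIC))
```

```text
188 [124 124 124 123 127 131 132 133 132 133 132 131 132 133 133 132 133 132
 132 129 116  97  82  79  78  77  76  78  78  77  78  79  84 100 118 129
 131 132 133 132 131 130 131 131 132 133 132 132 133 131 124 123 124 123
 124 124]
195 [122 123 122 122 124 129 132 133 133 132 131 131 131 132 133 132 132 132
 132 127 117 112 110 110 109 109 107 107 108 108 107 107 107 111 120 129
 132 132 132 131 130 130 131 131 132 132 132 133 133 129 122 119 121 122
 123 122]
215 [106 105 104 102 106 120 130 132 132 132 131 130 130 131 131 131 131 131
 130 127 119 113 112 110 109 109 108 108 109 108 108 109 110 114 122 128
 130 131 131 131 130 130 131 131 131 131 131 132 134 131 118 107 104 103
 103 103]
235 [114 115 114 115 119 126 131 130 131 131 129 129 129 130 130 129 129 129
 129 124 115 110 111 110 110 109 110 109 109 109 109 110 110 114 120 126
 129 131 131 130 129 130 130 130 130 129 129 130 130 125 119 115 114 114
 114 114]
255 [122 122 122 121 121 121 125 129 128 129 129 128 128 128 128 127 127 127
 126 122 115 110 111 112 110 111 111 110 110 110 110 110 108 107 116 124
 129 129 130 129 129 130 130 129 128 127 127 128 124 118 116 119 120 120
 120 120]
275 [114 114 114 113 109 107 115 125 127 128 128 128 128 128 128 127 126 127
 126 120 111 109 111 112 112 112 111 110 111 110 111 111 110 112 118 125
 128 129 129 129 129 130 130 128 127 126 126 129 129 122 117 114 115 114
 115 114]
```

View pics/w1z.png

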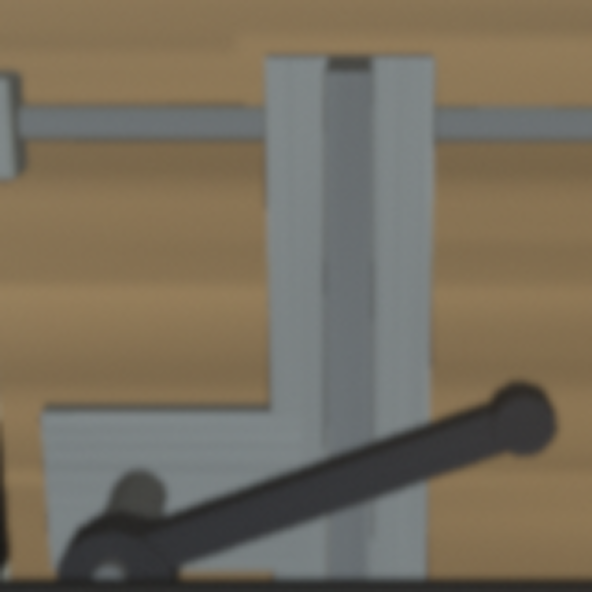

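Run:
```python
from h import *
np.set_printoptions(precision=4,suppress=True)
w=cam('wrist'); o=observe(); print(o['tool_pos'],o['tool_rot'])
for u,v in ((319,195),(318.8,235),(318.6,275),(319,189.5)): print(plane(w,u,v,.056))
R=cv2.Rodrigues(np.array([0,0,0.]))[0]
for L in ([.5089,-.0196,.056],[.4645,-.0122,.056]): print(proj(w,L))
p=plane(w,225+108/3.7,170+575/3.7,.073); print('pivot',p)
print('end',plane(w,225+522/3.7,170+417/3.7,.067))
```

```text
[ 0.4609 -0.0064  0.1904] [3.1414 0.0001 2.9775]
[ 0.4374 -0.0057  0.056 ]
[ 0.474  -0.0121  0.056 ]
[ 0.5129 -0.0189  0.056 ]
[ 0.4326 -0.0049  0.056 ]
(np.float64(317.1466366617765), np.float64(271.2816560387889))
(np.float64(316.9669924207094), np.float64(225.19077358132841))
pivot [ 0.5465 -0.0859  0.073 ]
end [0.5234 0.0241 0.067 ]
```

>>> send_rows(series=[[-0.006,-0.004,0.03,0,0,0,0],[0,0,0.035,0,0,0,0],[0,0,0.035,0,0,0,0],[0,0,0.03,0,0,0,0],[0,0,0,0,0,0,0]])

```text
time: 2.9
tool_pos: [0.4624, -0.011, 0.0558]
tool_rot: [3.141, -0.01, 2.977]
contact_force: [-1.3, 0.3, -0.3]
opening: 0.0917
```

>>> send_rows(series=[[0,0,0.012,0,0,0,0],[0,0,0.008,0,0,0,0],[0,0,0,0,0,0,0],[0,0,0,0,0,0,0]])

```text
time: 3.23
tool_pos: [0.467, -0.0122, 0.0412]
tool_rot: [3.142, 0.001, 2.976]
contact_force: [-0.0, 0.3, -0.7]
opening: 0.092
```

Run:
```python
from h import *
w=cam('wrist'); save(w,'wrist2.png'); t=cam('scene'); save(t,'scene2.png'); o=observe(); print(o['tool_pos'],o['tool_rot'],o['contact_force'])
```

```text
[ 0.46736629 -0.01246623  0.04139423] [3.14156263e+00 2.02742528e-03 2.97603956e+00] [-0.6496505  -0.05831656  0.43651065]
```

View pics/wrist2.png

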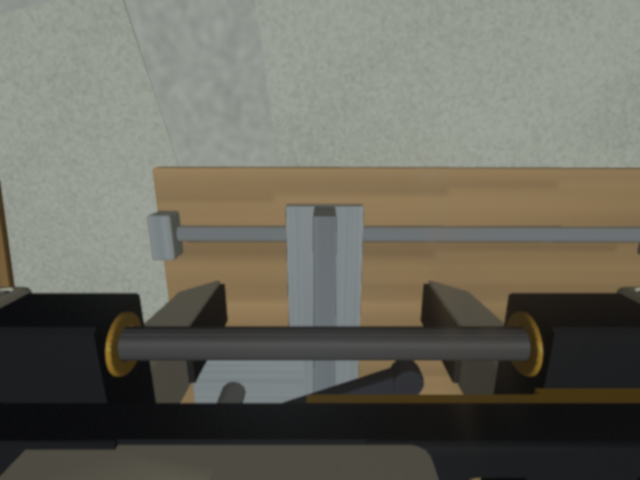

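View pics/scene2.png

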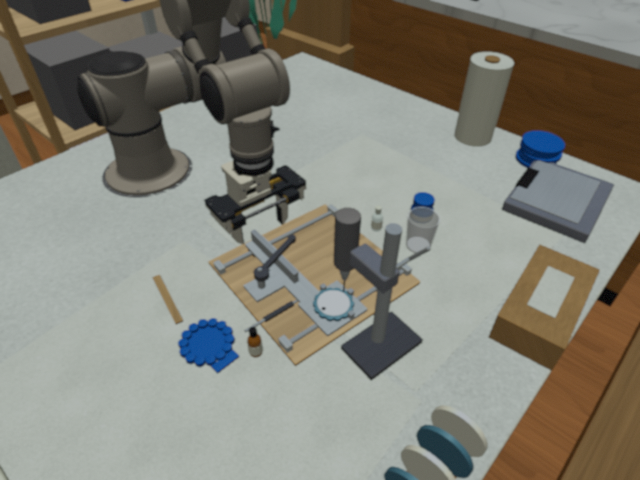

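>>> send_rows(series=[[0.001,0,0.006,0,0,0,0],[0,0,0,0,0,0,0],[0,0,0,0,0,0,1],[0,0,0,0,0,0,1],[0,0,0,0,0,0,1]], newtons=20)

```text
time: 3.75
tool_pos: [0.4657, -0.0123, 0.0343]
tool_rot: [3.141, 0.0, 2.976]
contact_force: [-0.5, -0.0, 0.0]
opening: 0.0761
```

>>> send_rows(series=[[0,0,0,0,0,0,1],[0,0,0,0,0,0,1],[0,0,0,0,0,0,1],[0,0,0,0,0,0,1],[0,0,0,0,0,0,1]])

```text
time: 4.17
tool_pos: [0.4656, -0.0123, 0.0342]
tool_rot: [3.142, 0.0, 2.976]
contact_force: [1.1, -0.5, -0.3]
opening: 0.0432
```

>>> send_rows(series=[[0,0,0,0,0,0,1],[0,0,0,0,0,0,1],[0,0,0,0,0,0,1],[0,0,0,0,0,0,1],[0,0,0,0,0,0,1]])

```text
time: 4.58
tool_pos: [0.4656, -0.0123, 0.0342]
tool_rot: [3.142, 0.0, 2.976]
contact_force: [-0.4, 1.1, 0.7]
opening: 0.0096
```

>>> send_rows(series=[[0,0,0,0,0,0,1],[0,0,0,0,0,0,1],[0,0,0,0,0,0,1]])

```text
time: 4.83
tool_pos: [0.4656, -0.0123, 0.0342]
tool_rot: [3.141, 0.0, 2.976]
contact_force: [-0.3, -0.1, -0.0]
opening: 0.0003
```

Run:
```python
from h import *
w=cam('wrist'); save(w,'wrist3.png'); t=cam('scene'); save(t,'scene3.png'); o=observe(); print(o['tool_pos'],o['tool_rot'],o['contact_force'],o['opening'])
cv2.imwrite('pics/scene3z.png',cv2.resize(cv2.imread('pics/scene3.png')[180:330,200:400],None,fx=4,fy=4,interpolation=cv2.INTER_CUBIC))
```

```text
[ 0.46560242 -0.01226838  0.03421595] [3.14147717e+00 1.71660148e-05 2.97579993e+00] [ 0.42231495 -0.9491203  -0.41092363] 0.0005360048791213901
```

View pics/wrist3.png

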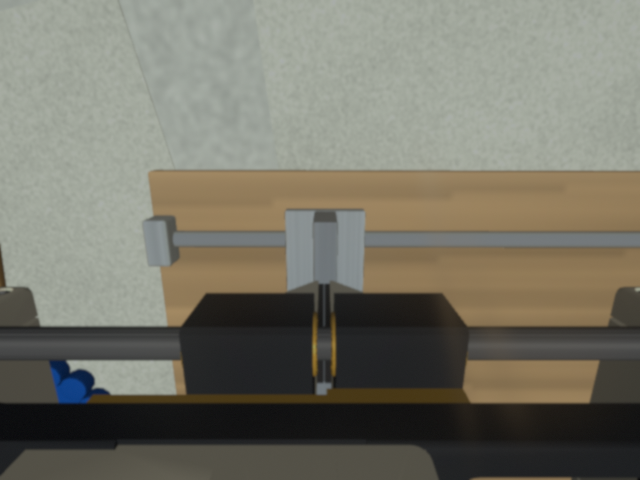

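View pics/scene3z.png

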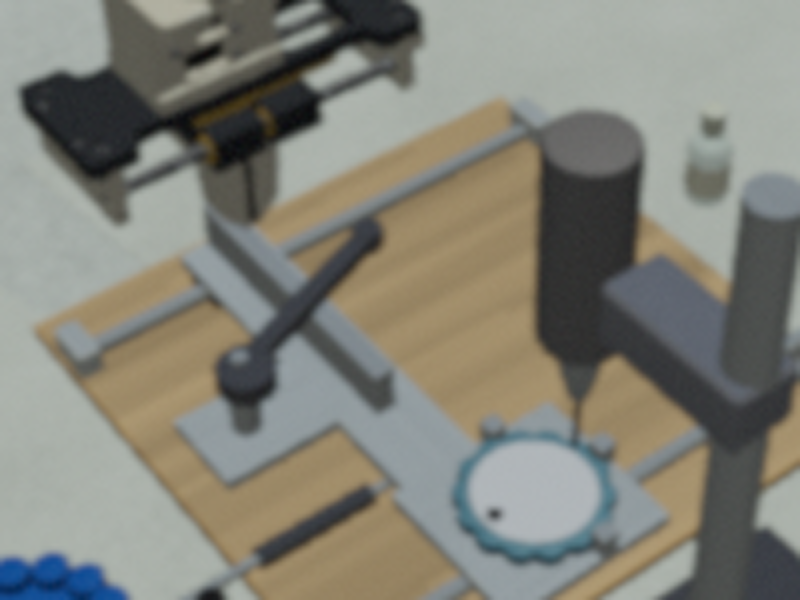

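Run:
```python
from h import *
np.set_printoptions(precision=4,suppress=True)
s=cam('scene');t=cam('top');w=cam('wrist');save(t,'top3.png'); o=observe(); p=o['tool_pos']
zz=lambda q:((q[0]-200)*4,(q[1]-180)*4)
for dz in (0,.02,.04): print('tcp',zz(proj(s,p+[0,0,dz])),proj(w,p+[0,0,dz]))
x=np.array([.9863,-.1652,0]);y=np.array([.1652,.9863,0])
C=np.array([.510,-.019,.056])
for a in (-.08,-.045,0,.08): print('bar',a,zz(proj(s,C+a*x)),zz(proj(s,C+a*x-[0,0,.028])))
# range depth: points on bar top near end and finger
for (U,V) in ((215,215),(260,262),(300,300),(380,375),(245,210),(255,190),(265,210)):
    u,v=200+U/4,180+V/4; z=s['range_z'][int(v),int(u)]; oo,r=ray(s,u,v); print((U,V),z,oo+r*z)
```

```text
tcp (np.float64(247.65516653823852), np.float64(262.94008843972597)) (np.float64(322.34956767475455), np.float64(273.0703499476763))
tcp (np.float64(244.69657604559688), np.float64(235.74171971034434)) (np.float64(322.26687431602096), np.float64(287.1636548278951))
tcp (np.float64(241.65686478900466), np.float64(207.797606527644)) (np.float64(322.1652815110494), np.float64(304.4779639335778))
bar -0.08 (np.float64(209.79819931680436), np.float64(197.3197962061547)) (np.float64(214.48112475329594), np.float64(235.21671554529428))
bar -0.045 (np.float64(245.45195721655364), np.float64(232.58134960285201)) (np.float64(249.5613726474262), np.float64(270.5471870500362))
bar 0 (np.float64(293.3865545716408), np.float64(279.98864868583223)) (np.float64(296.68563321662623), np.float64(318.0075798684329))
bar 0.08 (np.float64(384.9773027869703), np.float64(370.571864848328)) (np.float64(386.6029648180893), np.float64(408.56628206219534))
(215, 215) 1.025153 [ 0.4432 -0.013   0.0555]
(260, 262) 1.000241 [ 0.4868 -0.0209  0.055 ]
(300, 300) 0.9551516 [ 0.5359 -0.0377  0.0729]
(380, 375) 0.9445972 [ 0.5879 -0.0348  0.0541]
(245, 210) 0.9859217 [ 0.4768 -0.0191  0.0842]
(255, 190) 0.9818867 [ 0.4782 -0.0124  0.0944]
(265, 210) 0.99544257 [ 0.4789 -0.0078  0.0779]
```

View pics/top3.png

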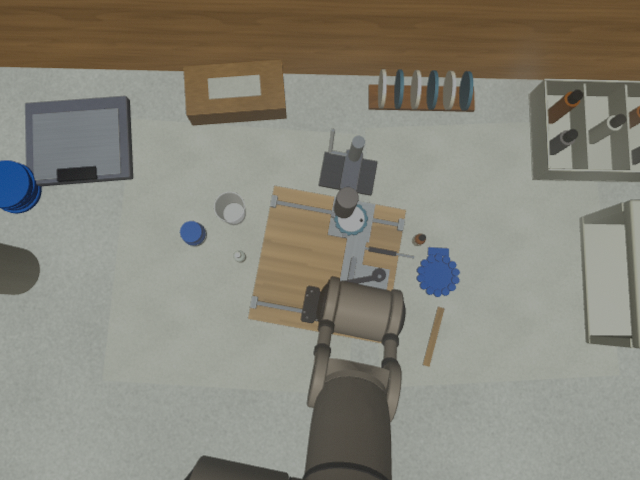

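Run:
```python
from h import *
np.set_printoptions(precision=4,suppress=True)
w=cam('wrist');s=cam('scene'); o=observe(); p=o['tool_pos'];print(p)
for (u,v) in ((313,288),(335,288),(308,291),(340,291),(325,240),(325,270),(325,283)):
    z=w['range_z'][v,u]; oo,r=ray(w,u,v); print((u,v),z,oo+r*z)
g=cv2.cvtColor(w['color'],cv2.COLOR_RGB2BGR)[200:320,265:385]; cv2.imwrite('pics/w3z.png',cv2.resize(g,None,fx=5,fy=5,interpolation=cv2.INTER_CUBIC))
r=s['range_z'][205:250,245:275]
P=np.array([[ (ray(s,u,v)[0]+ray(s,u,v)[1]*s['range_z'][v,u])[2] for u in range(248,272,2)] for v in range(215,250,2)])
print((P*1000).astype(int))
g=cv2.cvtColor(s['color'],cv2.COLOR_RGB2BGR)[190:260,225:300]; cv2.imwrite('pics/s3z.png',cv2.resize(g,None,fx=8,fy=8,interpolation=cv2.INTER_CUBIC))
```

```text
[ 0.4656 -0.0123  0.0342]
(313, 288) 0.16004442 [ 0.4546 -0.0145  0.0796]
(335, 288) 0.16110145 [ 0.4566 -0.0051  0.0786]
(308, 291) 0.15874727 [ 0.455  -0.0167  0.0811]
(340, 291) 0.15808101 [ 0.457  -0.003   0.0818]
(325, 240) 0.18028271 [ 0.4412 -0.0068  0.0543]
(325, 270) 0.18407074 [ 0.4564 -0.0093  0.0548]
(325, 283) 0.18474217 [ 0.4628 -0.0104  0.056 ]
[[146 153 159 158 158 154 153 153 148 146 142 141]
 [153 152 155 156 152 152 147 147 146 142 116   0]
 [153 152 147 148 148 146 144 141 114 112 108   2]
 [  1 112 118 147 146 142 113 109 109 106 106   0]
 [  1 102 112 113 113 112 110 104 102 103 100   0]
 [  1  94 103 113 107 105 106  99  97  96  94   2]
 [  0   2  98 103 102 103  97  95  92  89  89   0]
 [  0   0  89  97  98  96  93  89  88  85  83  -1]
 [  0   0  54  90  94  91  88  84  82  80  77  10]
 [  0   1  54  55  88  86  82  82  76  74   9   9]
 [  0   2  47  53  58  82  79  74  73   7   7   8]
 [  1   0  41  46  54  53  56  68  25   7  11  10]
 [  1   0  33  39  45  53  56  57  56  26   9  10]
 [  0  11  26  36  41  46  50  55  55  53  25  19]
 [ 26  26  27  29  36  40  46  54  53  53  58  26]
 [ 26  27  28  26  27  33  41  49  53  56  54  54]
 [ 26  28  28  26  25  28  33  42  48  52  56  54]
 [ 17  23  28  27  28  28  26  34  41  46  54  56]]
```

View pics/w3z.png

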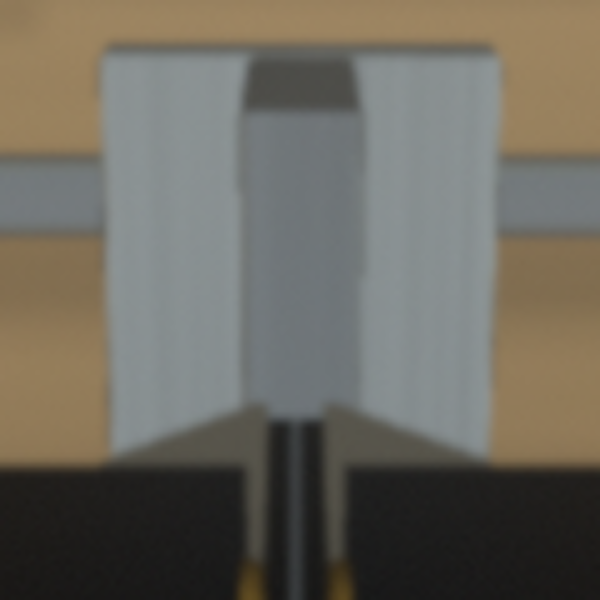

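View pics/s3z.png

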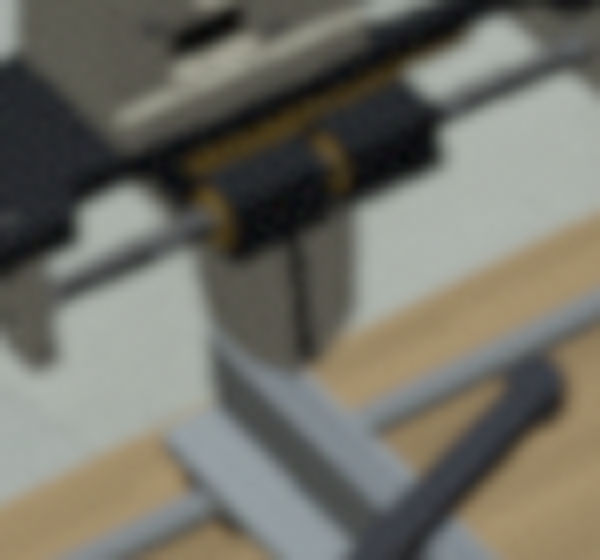

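>>> send_rows(series=[[0,0,0,0,0,0,0],[0,0,0,0,0,0,0],[0,0,0,0,0,0,0],[0,0,0,0,0,0,0],[0,0,0,0,0,0,0]])

```text
time: 5.6
tool_pos: [0.4656, -0.0123, 0.0342]
tool_rot: [3.141, 0.0, 2.976]
contact_force: [0.3, 0.7, -0.6]
opening: 0.0292
```

Run:
```python
from h import *
s=cam('scene');w=cam('wrist'); save(w,'wrist4.png');o=observe();print(o['tool_pos'],o['opening'])
g=cv2.cvtColor(s['color'],cv2.COLOR_RGB2BGR)[180:270,200:320]; cv2.imwrite('pics/s4z.png',cv2.resize(g,None,fx=6.5,fy=6.5,interpolation=cv2.INTER_CUBIC))
```

```text
[ 0.46561439 -0.01228865  0.03421941] 0.03710241530545767
```

View pics/s4z.png

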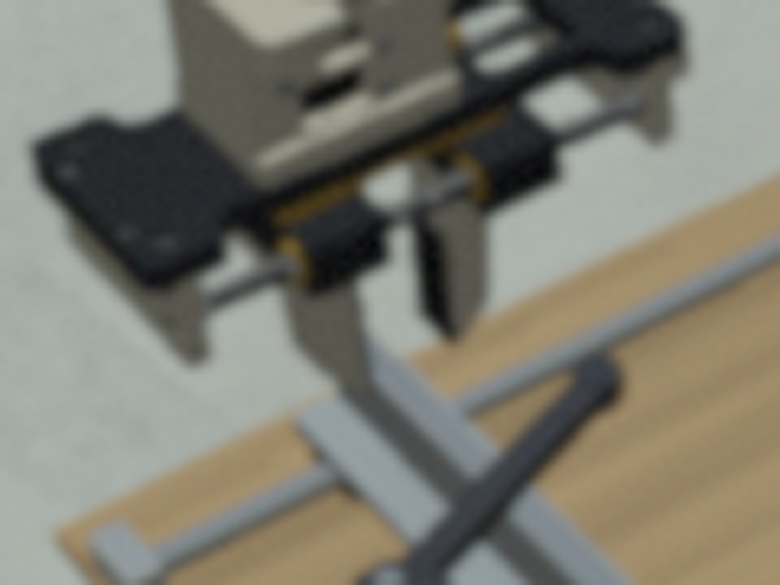

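Run:
```python
from h import *
np.set_printoptions(precision=4,suppress=True)
s=cam('scene');o=observe();p=o['tool_pos'];print(o['opening'])
x=np.array([.9863,-.1652]);y=np.array([.1652,.9863])
for n,(U,V) in dict(tipL=(355,390),tipR=(455,335),brkL=(195,358),brkR=(660,138),blk=(310,290)).items():
    u,v=200+U/6.5,180+V/6.5; oo,r=ray(s,u,v)
    for fx in (.0,.0095):
        k=(fx-(oo[:2]-p[:2])@x)/(r[:2]@x); q=oo+k*r; print(n,fx,'ylocal',(q[:2]-p[:2])@y,'z',q[2])
    z=s['range_z'][int(round(v))-2:int(round(v))+1,int(round(u))-1:int(round(u))+2]; q=oo+r*z.min(); print('   range pt',(q[:2]-p[:2])@x,(q[:2]-p[:2])@y,q[2])
```

```text
0.041277474217958646
tipL 0.0 ylocal -0.015694397324666286 z 0.060216615402773566
tipL 0.0095 ylocal -0.020686145981213887 z 0.07022926326575718
   range pt 0.014118876185706447 -0.023113121664872775 0.07509738755735706
tipR 0.0 ylocal 0.02295319708855333 z 0.062513720928837
tipR 0.0095 ylocal 0.017402485291202665 z 0.07249314557730757
   range pt 0.012167555035311948 0.0158438716907197 0.07529532078473322
brkL 0.0 ylocal -0.06833479571761109 z 0.10415537040142142
brkL 0.0095 ylocal -0.07256520222943834 z 0.11353252865968544
   range pt 0.04018058232211657 -0.08622744804439963 0.14381638927970497
brkR 0.0 ylocal 0.10714440733568567 z 0.10337284704852645
brkR 0.0095 ylocal 0.10037603156668931 z 0.11276132300243835
   range pt 0.03893771565078493 0.07940281879770257 0.14185345832091056
blk 0.0 ylocal -0.026938117798286344 z 0.10927287872512648
blk 0.0095 ylocal -0.03176724765783849 z 0.11857602206553775
   range pt 0.03992376746437643 -0.04723254491071126 0.14836935571568854
```

>>> send_rows(series=[[0,0,0,0,0,0,0.5],[0,0,0.012,0,0,0,0.5],[0,0,0.012,0,0,0,0.5],[0,0,0.006,0,0,0,0.5],[0,0,0,0,0,0,0.5]])

```text
time: 6.17
tool_pos: [0.4646, -0.0121, 0.0031]
tool_rot: [3.141, -0.003, 2.976]
contact_force: [-0.9, 0.4, -0.2]
opening: 0.0459
```

>>> send_rows(series=[[0,0,0,0,0,0,0.5],[0,0,0,0,0,0,0.5]])

```text
time: 6.33
tool_pos: [0.4659, -0.0123, 0.0046]
tool_rot: [3.142, 0.001, 2.976]
contact_force: [0.7, -0.3, 0.7]
opening: 0.0457
```

Run:
```python
from h import *
s=cam('scene');w=cam('wrist'); save(w,'wrist5.png');o=observe();print(o['tool_pos'],o['opening'],o['contact_force'])
g=cv2.cvtColor(s['color'],cv2.COLOR_RGB2BGR)[180:270,200:320]; cv2.imwrite('pics/s5z.png',cv2.resize(g,None,fx=6.5,fy=6.5,interpolation=cv2.INTER_CUBIC))
```

```text
[ 0.46604974 -0.01237629  0.00475412] 0.046144585926390286 [ 0.62162107 -0.57120374 -0.01701405]
```

View pics/s5z.png

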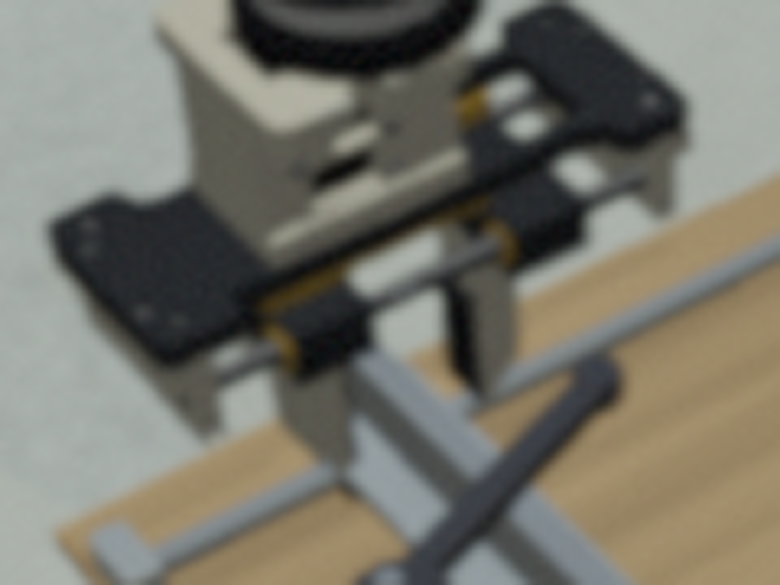

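View pics/wrist5.png

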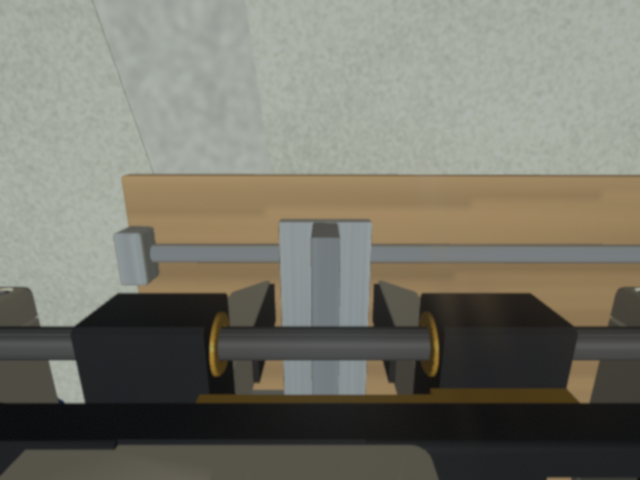

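Run:
```python
from h import *
s=cam('scene');o=observe();p=o['tool_pos']
x=np.array([.9863,-.1652]);y=np.array([.1652,.9863])
for n,(U,V,yl) in dict(tipL=(350,468,-.023),tipR=(480,403,.023),blkL=(305,377,-.030),brkL=(210,440,-.085)).items():
    u,v=200+U/6.5,180+V/6.5; oo,r=ray(s,u,v)
    k=(yl-(oo[:2]-p[:2])@y)/(r[:2]@y); q=oo+k*r; print(n,'xlocal',(q[:2]-p[:2])@x,'z',q[2])
    k=(.0095-(oo[:2]-p[:2])@x)/(r[:2]@x); q=oo+k*r; print('  x=.0095: ylocal',(q[:2]-p[:2])@y,'z',q[2])
    z=s['range_z'][int(round(v))-3:int(round(v))+1,int(round(u))-1:int(round(u))+2]; z=z[z>0].min(); q=oo+r*z; print('   range pt',(q[:2]-p[:2])@x,(q[:2]-p[:2])@y,q[2])
```

```text
tipL xlocal 0.003586613570189421 z 0.03246254772869339
  x=.0095: ylocal -0.026059699641642793 z 0.038984245017055
   range pt 0.017059571509279104 -0.02997116704064668 0.04732147066574721
tipR xlocal 0.011751167491978127 z 0.04096845863897158
  x=.0095: ylocal 0.024340166663499092 z 0.03848397251533464
   range pt 0.014851466419834584 0.021154327794444084 0.04439008305955916
blkL xlocal -0.005619051052060363 z 0.07029229481422272
  x=.0095: ylocal -0.037554269972511975 z 0.08587094679632468
   range pt 0.041614309022897325 -0.05360026118613275 0.1189614921083747
brkL xlocal 0.0379046465018575 z 0.10890773108310892
  x=.0095: ylocal -0.07233455067384482 z 0.07935347314220997
   range pt 0.0404294937697428 -0.08612581317023578 0.11153476562168618
```

>>> send_rows(series=[[0,0,0.004,0,0,0,0.5],[0,0,0,0,0,0,0.5],[0,0,0,0,0,0,1],[0,0,0,0,0,0,1],[0,0,0,0,0,0,1]], newtons=20)

```text
time: 6.9
tool_pos: [0.4656, -0.0123, 0.0002]
tool_rot: [3.141, 0.0, 2.976]
contact_force: [-0.1, -0.2, 0.2]
opening: 0.0301
```

>>> send_rows(series=[[0,0,0,0,0,0,1],[0,0,0,0,0,0,1],[0,0,0,0,0,0,1],[0,0,0,0,0,0,1]])

```text
time: 7.23
tool_pos: [0.4657, -0.0118, 0.0002]
tool_rot: [3.141, 0.0, 2.975]
contact_force: [-0.2, 3.5, -0.2]
opening: 0.012
```

Run:
```python
from h import *
s=cam('scene');w=cam('wrist'); save(w,'wrist6.png');o=observe();print(o['tool_pos'],o['opening'],o['contact_force'])
g=cv2.cvtColor(s['color'],cv2.COLOR_RGB2BGR)[180:270,200:320]; cv2.imwrite('pics/s6z.png',cv2.resize(g,None,fx=6.5,fy=6.5,interpolation=cv2.INTER_CUBIC))
```

```text
[ 4.65716072e-01 -1.18138068e-02  2.38553235e-04] 0.011585440433820832 [ 1.30185569  6.00877072 -0.32541561]
```

View pics/s6z.png

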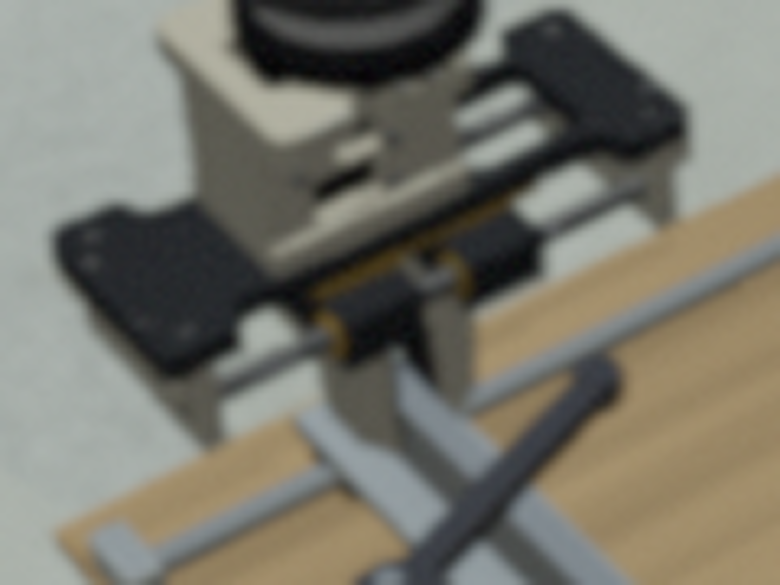

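>>> send_rows(series=[[0,0.004,0,0,0,0,1],[0,0.008,0,0,0,0,1],[0,0.01,0,0,0,0,1],[0,0.01,0,0,0,0,1],[0,0.008,0,0,0,0,1]])

```text
time: 7.75
tool_pos: [0.4724, 0.028, 0.0002]
tool_rot: [-3.141, 0.0, 2.976]
contact_force: [-0.9, -4.8, 0.4]
opening: 0.012
```

>>> send_rows(series=[[0,0.003,0,0,0,0,1],[0,0,0,0,0,0,1],[0,0,0,0,0,0,1],[0,0,0,0,0,0,1]])

```text
time: 8.08
tool_pos: [0.4728, 0.0301, 0.0002]
tool_rot: [3.142, 0.0, 2.976]
contact_force: [0.1, -2.6, 0.4]
opening: 0.0118
```

```bash
cat > look.py <<'E'
from h import *
import sys
np.set_printoptions(precision=4,suppress=True)
n=sys.argv[1]
s=cam('scene');t=cam('top');o=observe();print(o['time'],o['tool_pos'],o['tool_rot'],o['opening'],o['contact_force'])
save(s,f's{n}.png');save(t,f't{n}.png')
f=lambda d,a,b,c,e,k:cv2.resize(cv2.cvtColor(d['color'],cv2.COLOR_RGB2BGR)[a:b,c:e],None,fx=k,fy=k,interpolation=cv2.INTER_CUBIC)
cv2.imwrite(f'pics/s{n}z.png',f(s,200,340,220,400,4.4))
cv2.imwrite(f'pics/s{n}d.png',f(s,265,325,310,380,10))
cv2.imwrite(f'pics/t{n}z.png',f(t,185,335,250,450,4))
# dot: dark blob on white inlay in the scene picture
g=cv2.cvtColor(s['color'],cv2.COLOR_RGB2GRAY)
m=np.zeros_like(g); hsv=cv2.cvtColor(s['color'],cv2.COLOR_RGB2HSV)
x=np.array([.9863,-.1652,0]);y=np.array([.1652,.9863,0])
m=((g[280:325,315:375]<125)).astype(np.uint8)
k,l,st,c=cv2.connectedComponentsWithStats(m)
for i in range(1,k):
    if 2<=st[i,4]<=25:
        u0,v0=int(round(c[i][0]))+315,int(round(c[i][1]))+280
        b=blob(s,u0,v0); P=plane(s,*b,.036); D=np.array([.67625,-.04965,.036]); print('cand',st[i,4],b,P,'s',(P-D)@y,'x',(P-D)@x)
E
python3 look.py 7
```

```text
8.1833 [0.4728 0.0299 0.0002] [3.1416 0.0002 2.9755] 0.012132162430384718 [ 0.553  -3.1225  0.9008]
cand 3 (np.float64(314.44817073170736), np.float64(290.2591463414634)) [ 0.6343 -0.0287  0.036 ] s 0.013749461525161485 x -0.04483297466678872
cand 4 (np.float64(340.4361370716511), np.float64(297.54828660436135)) [ 0.6836 -0.0083  0.036 ] s 0.04199702996179588 x 0.0004045672121823096
```

View pics/s7d.png

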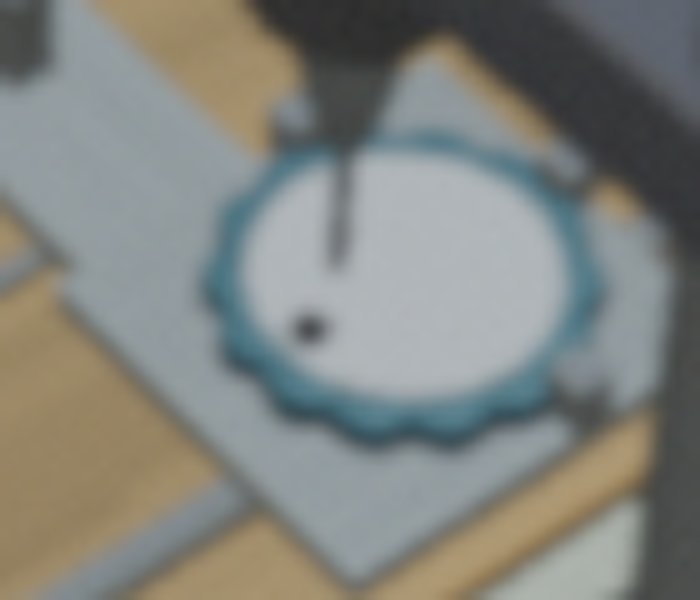

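View pics/s7z.png

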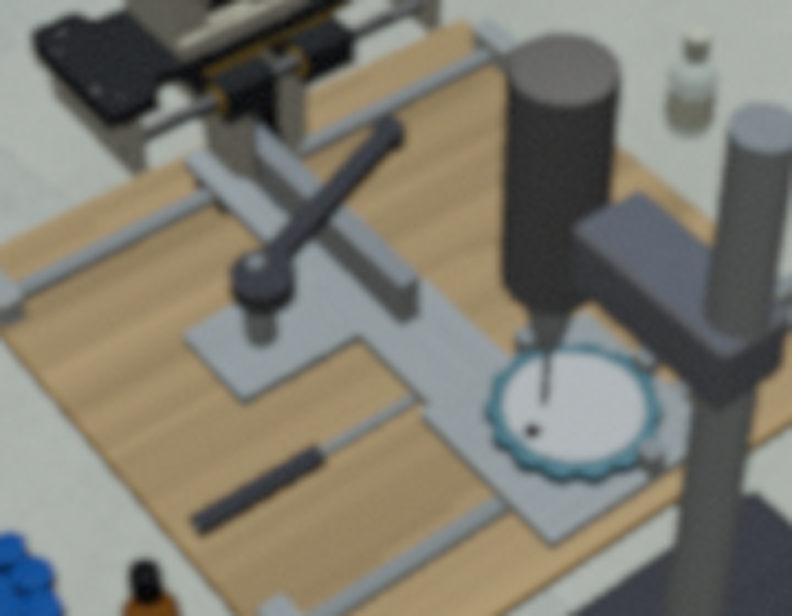

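Run:
```python
from h import *
np.set_printoptions(precision=4,suppress=True)
s=cam('scene');g=cv2.cvtColor(s['color'],cv2.COLOR_RGB2GRAY).astype(float)
us=np.arange(338,350);pts=[]
for v in range(280,296):
    w=np.clip(165-g[v,338:350],0,None); c=(w*us).sum()/max(w.sum(),1); print(v,g[v,338:350].astype(int),round(c,2),int(w.sum()))
x=np.array([.9863,-.1652,0]);y=np.array([.1652,.9863,0]);D=np.array([.67625,-.04965,.046])
for uv in ((343.2,291),(343.2,292),(343.5,291.5),(343,292)):
    P=plane(s,*uv,.046);print(uv,P,(P-D)@y,(P-D)@x)
for sv in (.047,.049,.051): print(sv,proj(s,D+sv*y),proj(s,D+sv*y-[0,0,.01]))
```

```text
280 [ 96  95  99 104 107  95  88 114 140 151 154 154] 342.02 583
281 [105 109 120 131 133 115 106 139 164 173 174 173] 341.22 363
282 [119 134 148 158 153 128 117 148 173 180 180 181] 341.38 215
283 [142 160 171 173 163 132 120 150 174 180 181 180] 342.5 123
284 [161 174 179 177 164 135 122 152 175 180 180 180] 343.53 91
285 [174 180 181 178 165 136 129 158 176 181 181 181] 343.69 72
286 [179 180 180 178 161 133 130 159 176 181 180 180] 343.56 77
287 [179 181 181 176 158 126 128 158 176 180 180 181] 343.49 90
288 [181 179 181 176 157 123 127 158 176 179 181 180] 343.46 95
289 [181 180 181 176 155 124 131 163 177 180 181 180] 343.32 87
290 [181 181 180 176 155 127 141 170 179 181 180 181] 343.19 72
291 [180 179 180 176 161 143 154 173 179 179 181 180] 343.19 37
292 [181 180 180 178 171 164 168 177 180 181 181 181] 343.0 1
293 [180 180 181 179 178 176 178 180 180 181 180 180] 0.0 0
294 [180 180 179 179 179 180 180 180 180 180 181 180] 0.0 0
295 [180 174 169 169 174 178 180 181 180 181 180 181] 0.0 0
(343.2, 291) [0.6821 0.0011 0.046 ] 0.05100161684054406 -0.002633717703955501
(343.2, 292) [ 0.6837 -0.0008  0.046 ] 0.049386901160586444 -0.0007137372755402126
(343.5, 291.5) [0.6833 0.0005 0.046 ] 0.050648178940210675 -0.0013189393357927993
(343, 292) [ 0.6834 -0.0011  0.046 ] 0.04908406458727156 -0.0009494004810235014
0.047 (np.float64(342.4871403676733), np.float64(292.81143839528835)) (np.float64(342.29556692742244), np.float64(296.1845171549944))
0.049 (np.float64(343.2867608019639), np.float64(292.3193585349544)) (np.float64(343.08946314606754), np.float64(295.69275424706314))
0.051 (np.float64(344.08479615568314), np.float64(291.8282541202103)) (np.float64(343.8817972568895), np.float64(295.20195895513456))
```

>>> send_rows(series=[[0,0.004,0,0,0,0,1],[0,0.0033,0,0,0,0,1],[0,0,0,0,0,0,1],[0,0,0,0,0,0,1],[0,0,0,0,0,0,1]])

```text
time: 8.65
tool_pos: [0.474, 0.0373, 0.0002]
tool_rot: [3.141, 0.0, 2.976]
contact_force: [1.3, -3.4, -0.0]
opening: 0.0115
```

```bash
python3 look.py 8; python3 -c "
from h import *
s=cam('scene');g=cv2.cvtColor(s['color'],cv2.COLOR_RGB2GRAY).astype(int)
for v in range(286,300): print(v,g[v,338:350])"
```

```text
8.75 [0.474  0.0373 0.0002] [3.1415 0.0002 2.9757] 0.011917205285894131 [ 0.5577 -3.1615  0.1449]
cand 17 (np.float64(317.42857142857144), np.float64(288.3061224489796)) [ 0.6352 -0.0211  0.036 ] s 0.021405080492931702 x -0.04521828410233133
cand 2 (np.float64(343.45228215767634), np.float64(287.9460580912863)) [0.6721 0.0141 0.036 ] s 0.062233444742518164 x -0.014630876600281369
cand 5 (np.float64(343.2597402597403), np.float64(295.77597402597405)) [ 0.6847 -0.0013  0.036 ] s 0.049129375937305174 x 0.0003613995532715825
286 [157 174 179 177 162 133 130 159 176 180 181 180]
287 [165 177 180 176 158 127 128 158 176 180 180 180]
288 [170 179 180 176 157 124 127 158 176 180 180 181]
289 [172 180 181 175 156 124 131 163 177 181 180 180]
290 [173 180 181 175 155 129 141 169 178 180 180 181]
291 [172 180 181 176 161 143 155 173 180 179 180 181]
292 [167 177 180 178 170 162 167 176 180 180 181 180]
293 [161 175 180 179 173 169 171 178 180 181 180 180]
294 [149 171 178 173 159 151 154 167 177 180 181 180]
295 [138 160 170 160 133 106 113 146 170 179 180 180]
296 [124 145 159 154 124  89  99 138 167 179 179 181]
297 [114 128 146 151 141 129 136 156 173 180 180 180]
298 [104 113 130 143 151 159 168 174 179 180 181 181]
299 [ 84  96 111 126 140 157 169 175 179 180 180 181]
```

View pics/s8d.png

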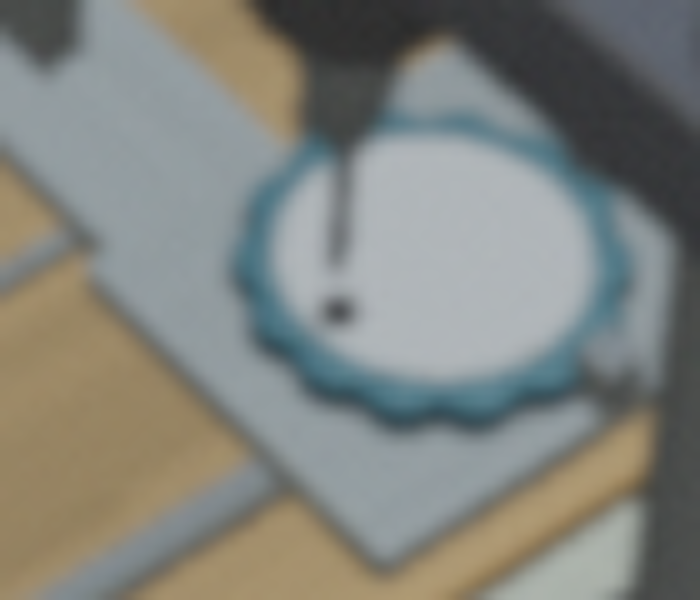

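View pics/t8z.png

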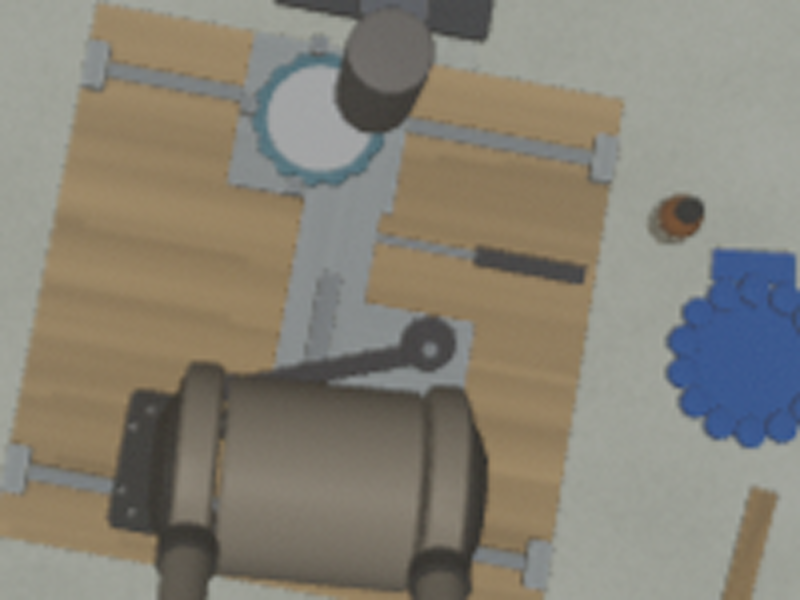

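>>> send_rows(series=[[-0.004,0,0,0,0,0,1],[-0.006,0,0,0,0,0,1],[-0.006,0,0,0,0,0,1],[-0.006,0,0,0,0,0,1],[-0.006,0,0,0,0,0,1]], newtons=15)

```text
time: 9.22
tool_pos: [0.4917, 0.0341, -0.0024]
tool_rot: [-3.14, -0.021, 2.976]
contact_force: [-20.8, -0.7, 2.0]
opening: 0.012
```

```bash
python3 look.py 9
```

```text
9.3167 [ 0.4929  0.0339 -0.0024] [-3.1406 -0.0188  2.976 ] 0.012016732098176337 [-16.3511   0.0205   0.3453]
cand 16 (np.float64(317.4864864864865), np.float64(288.43243243243245)) [ 0.6355 -0.0212  0.036 ] s 0.021295245077779603 x -0.04489210535611074
cand 2 (np.float64(343.4549356223176), np.float64(287.9613733905579)) [0.6721 0.0141 0.036 ] s 0.06221210591886606 x -0.014597446596853886
cand 5 (np.float64(343.2407780013414), np.float64(295.78940308517775)) [ 0.6847 -0.0013  0.036 ] s 0.04907885009739543 x 0.0003646136784904628
```

View pics/s9z.png

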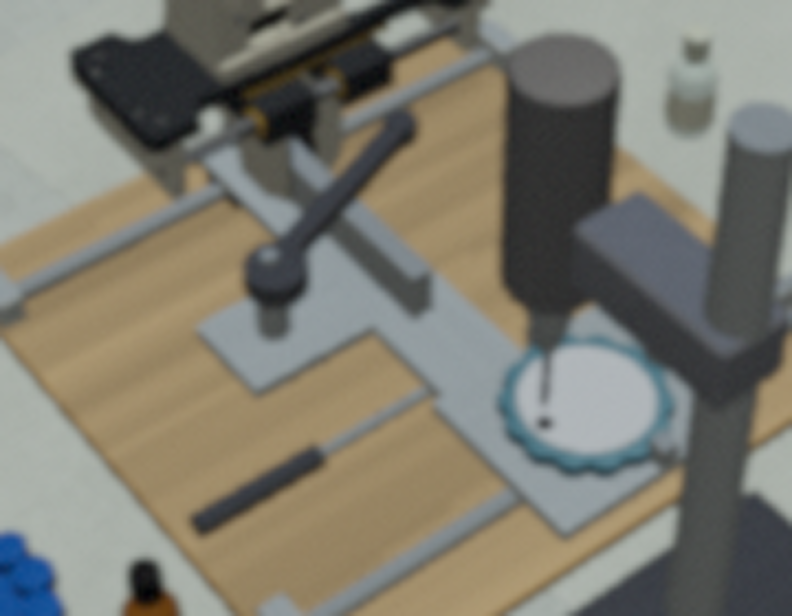

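>>> send_rows(series=[[0,0,0,0,0,0,1],[-0.004,0,0,0,0,0,1],[-0.005,0,0,0,0,0,1],[-0.005,0,0,0,0,0,1],[-0.005,0,0,0,0,0,1]], newtons=10)

```text
time: 9.73
tool_pos: [0.5129, 0.0305, -0.0022]
tool_rot: [-3.141, -0.016, 2.976]
contact_force: [-15.4, -0.4, -0.3]
opening: 0.0118
```

```bash
python3 look.py 10
```

```text
9.8333 [ 0.5139  0.0303 -0.0021] [-3.1407 -0.0141  2.976 ] 0.01208280676205374 [-11.4753  -1.0114  -1.9521]
cand 16 (np.float64(317.4385026737968), np.float64(288.427807486631)) [ 0.6354 -0.0213  0.036 ] s 0.02122843623265967 x -0.04495914891953108
cand 2 (np.float64(343.4495798319328), np.float64(287.9453781512605)) [0.6721 0.0141 0.036 ] s 0.06223039072179872 x -0.014635473659365199
cand 5 (np.float64(343.22525597269623), np.float64(295.80887372013655)) [ 0.6847 -0.0014  0.036 ] s 0.04902384205978243 x 0.0003834748880871
```

View pics/s10z.png

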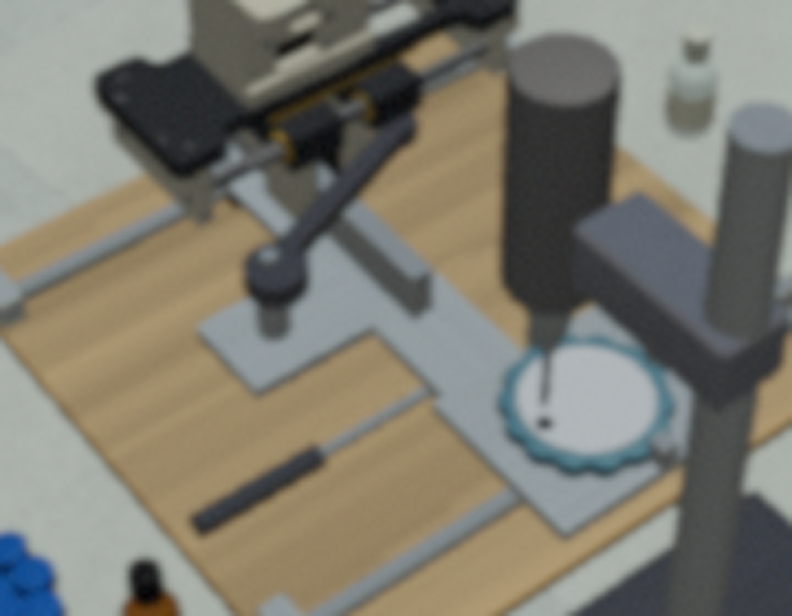

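>>> send_rows(series=[[-0.005,0,0,0,0,0,1],[-0.005,0,0,0,0,0,1],[-0.005,0,0,0,0,0,1],[-0.005,0,0,0,0,0,1]])

```text
time: 10.17
tool_pos: [0.5322, 0.0272, -0.0024]
tool_rot: [-3.141, -0.017, 2.976]
contact_force: [-14.8, -1.5, -0.7]
opening: 0.012
```

```bash
python3 look.py 11
```

```text
10.2667 [ 0.5334  0.027  -0.0024] [-3.1407 -0.0149  2.9761] 0.011955999553791237 [-11.2451  -2.423   -3.3682]
cand 16 (np.float64(317.48571428571427), np.float64(288.45714285714286)) [ 0.6355 -0.0213  0.036 ] s 0.021255074694490023 x -0.04484285268772187
cand 2 (np.float64(343.45531914893616), np.float64(287.93617021276594)) [0.6721 0.0142 0.036 ] s 0.06225457660310666 x -0.014646739545554632
cand 5 (np.float64(343.2262474367738), np.float64(295.7833219412167)) [ 0.6847 -0.0013  0.036 ] s 0.049066497029661794 x 0.00033573268285193314
```

View pics/s11z.png

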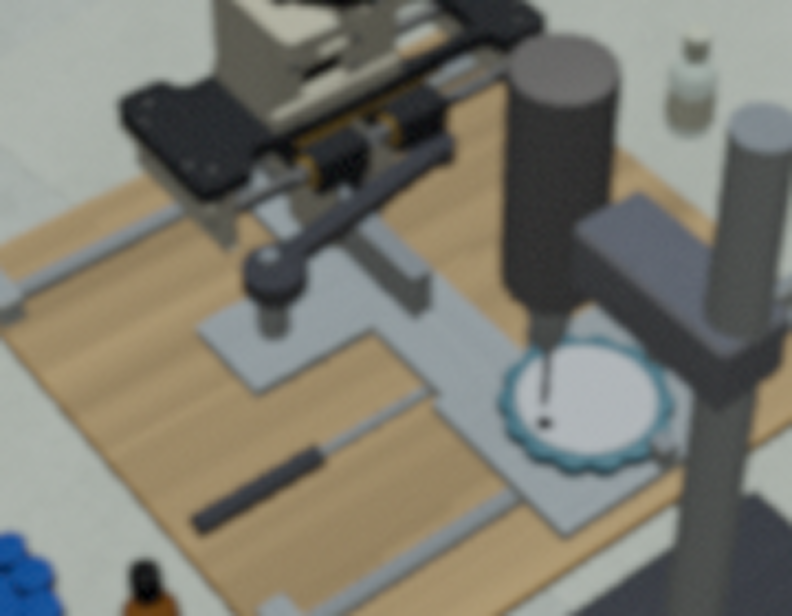

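>>> send_rows(series=[[-0.005,0,0,0,0,0,1],[-0.005,0,0,0,0,0,1],[-0.005,0,0,0,0,0,1],[-0.003,0,0,0,0,0,1]])

```text
time: 10.6
tool_pos: [0.5489, 0.0244, -0.0027]
tool_rot: [-3.14, -0.02, 2.976]
contact_force: [-19.8, 0.0, 2.4]
opening: 0.0118
```

```bash
python3 look.py 12
```

```text
10.7 [ 0.5494  0.0243 -0.0027] [-3.1405 -0.0183  2.9759] 0.012067951285508192 [-16.0111  -0.8509  -0.2037]
cand 17 (np.float64(317.47058823529414), np.float64(288.44117647058823)) [ 0.6355 -0.0213  0.036 ] s 0.021256899823020252 x -0.04489344869256923
cand 2 (np.float64(343.4495798319328), np.float64(287.953781512605)) [0.6721 0.0141 0.036 ] s 0.062216428119316165 x -0.014618884101499127
cand 5 (np.float64(343.2282533054975), np.float64(295.78288100208766)) [ 0.6847 -0.0013  0.036 ] s 0.04907026417300655 x 0.00033726815959219823
```

View pics/s12z.png

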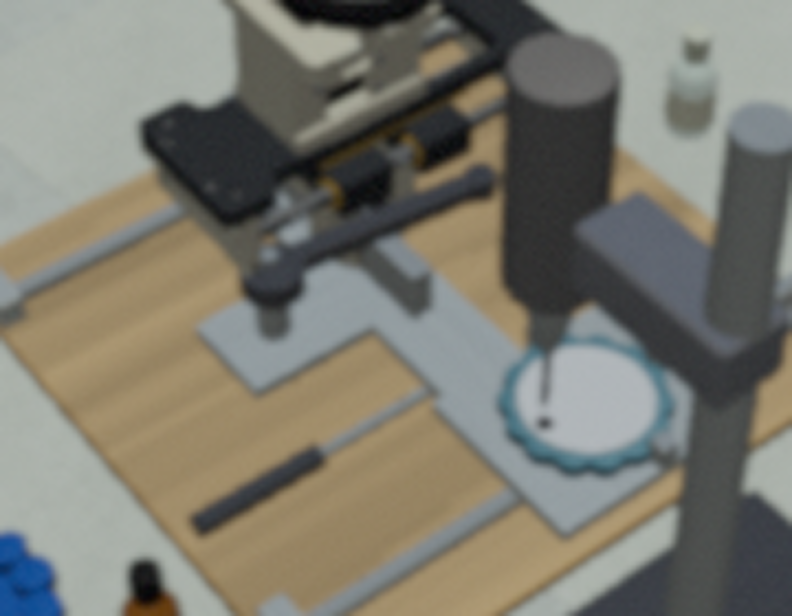

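```bash
cat > lev.py <<'E'
from h import *
import sys
U,V=map(float,sys.argv[1:3]); s=cam('scene')
x=np.array([.9863,-.1652]);y=np.array([.1652,.9863])
C=np.array([.5095,-.0192])+.049*y; piv=C+.045*x-.06*y
e=plane(s,220+(U+.5)/4.4-.5,200+(V+.5)/4.4-.5,.072)[:2]-piv
print('end rel',e@x,e@y,'len',np.hypot(*e),'q',np.arctan2(e@x,e@y)+.436)
for q in (.4,.6,.8,.872):
    p=piv+.111*(np.sin(q-.436)*x+np.cos(q-.436)*y); u,v=proj(s,[*p,.072]); print(q,(u-219.5)*4.4,(v-199.5)*4.4)
E
python3 lev.py 482 178
```

```text
end rel 0.015620262327432875 0.10984479142042881 len 0.1109454898476865 q 0.5772559667911986
0.4 458.28172928400636 154.96883197807202
0.6 485.32159326929843 181.71144973976968
0.8 504.7589549631432 212.37178016867352
0.872 509.685184341697 224.19213587900356
```

>>> send_rows(series=[[-0.005,0,0,0,0,0,1],[-0.005,0,0,0,0,0,1],[-0.003,0,0,0,0,0,1],[0,0,0,0,0,0,1]])

```text
time: 11.08
tool_pos: [0.5615, 0.0224, -0.0028]
tool_rot: [-3.141, -0.02, 2.975]
contact_force: [-19.7, -0.9, 2.5]
opening: 0.0119
```

```bash
python3 look.py 13
```

```text
11.1833 [ 0.5615  0.0224 -0.0028] [-3.1407 -0.0194  2.9753] 0.011646382852142213 [-18.8345  -0.765    1.3618]
cand 17 (np.float64(317.4891304347826), np.float64(288.4945652173913)) [ 0.6356 -0.0213  0.036 ] s 0.021201327620778074 x -0.04476276312787748
cand 2 (np.float64(343.44117647058823), np.float64(287.9621848739496)) [0.6721 0.0141 0.036 ] s 0.062189456167172516 x -0.0146124159379037
cand 5 (np.float64(343.2561403508772), np.float64(295.81052631578945)) [ 0.6848 -0.0013  0.036 ] s 0.04906824878277188 x 0.00042327677149593473
```

View pics/s13z.png

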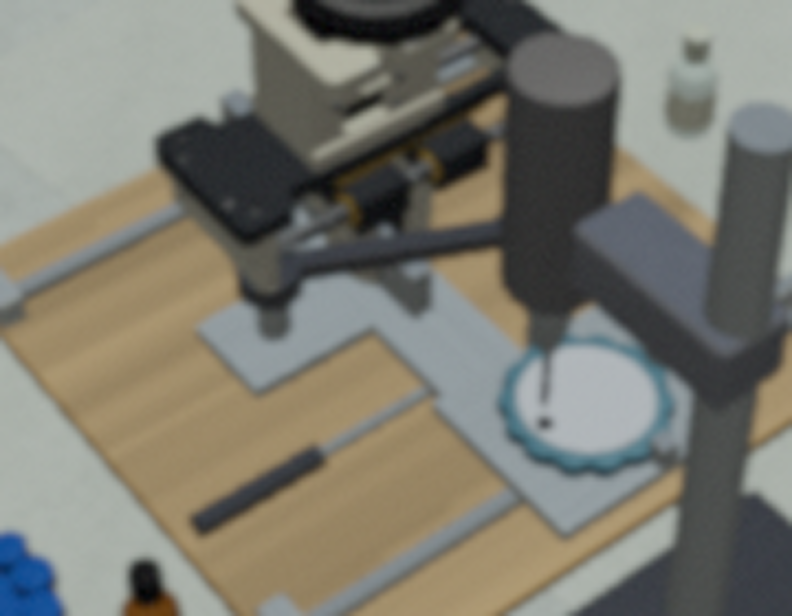

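Run:
```python
from h import *
s=cam('scene')
g=cv2.cvtColor(s['color'],cv2.COLOR_RGB2BGR)[235:275,275:345]; cv2.imwrite('pics/lev13.png',cv2.resize(g,None,fx=11,fy=11,interpolation=cv2.INTER_CUBIC))
x=np.array([.9863,-.1652]);y=np.array([.1652,.9863])
C=np.array([.5095,-.0192])+.049*y; piv=C+.045*x-.06*y
for q in (.7,.8,.872):
    d=np.sin(q-.436)*x+np.cos(q-.436)*y; n=np.array([-d[1],d[0]])
    for w in (-.006,.006):
        print(q,w,[tuple(np.round((np.array(proj(s,[*(piv+r*d+w*n),.074]))-[274.5,234.5])*11).astype(int)) for r in (.03,.06,.09,.1)])
```

```text
0.7 -0.006 [(np.int64(237), np.int64(240)), (np.int64(392), np.int64(195)), (np.int64(544), np.int64(150)), (np.int64(594), np.int64(136))]
0.7 0.006 [(np.int64(214), np.int64(197)), (np.int64(367), np.int64(152)), (np.int64(518), np.int64(108)), (np.int64(568), np.int64(94))]
0.8 -0.006 [(np.int64(239), np.int64(252)), (np.int64(400), np.int64(218)), (np.int64(558), np.int64(184)), (np.int64(610), np.int64(172))]
0.8 0.006 [(np.int64(222), np.int64(207)), (np.int64(381), np.int64(173)), (np.int64(538), np.int64(140)), (np.int64(590), np.int64(129))]
0.872 -0.006 [(np.int64(240), np.int64(261)), (np.int64(403), np.int64(235)), (np.int64(565), np.int64(208)), (np.int64(619), np.int64(200))]
0.872 0.006 [(np.int64(227), np.int64(215)), (np.int64(389), np.int64(189)), (np.int64(550), np.int64(163)), (np.int64(603), np.int64(155))]
```

View pics/lev13.png

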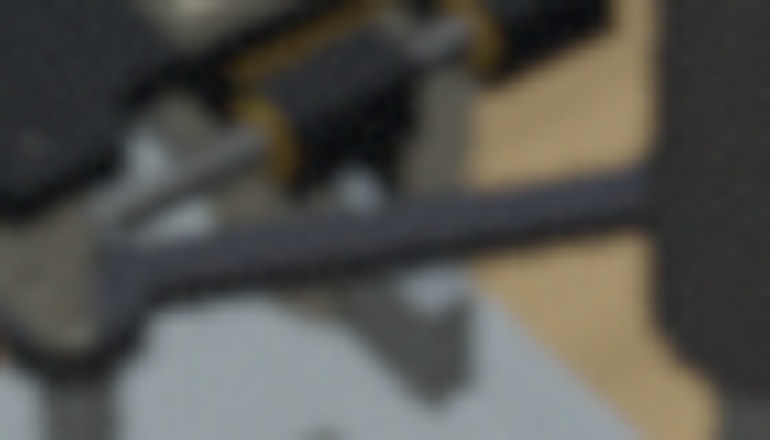

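>>> send_rows(series=[[0,0,0,0,0,0,1],[0,0,0,0,0,0,1],[0,0,0,0,0,0,1],[0,0,0,0,0,0,1],[0,0,0,0,0,0,1]])

```text
time: 11.65
tool_pos: [0.5615, 0.0224, -0.0028]
tool_rot: [-3.141, -0.019, 2.975]
contact_force: [-18.3, -0.7, 0.9]
opening: 0.0123
```

```bash
python3 look.py 14; python3 -c "
from h import *
s=cam('scene'); save(s,'scene14.png'); a=cv2.imread('pics/s13.png').astype(int);b=cv2.imread('pics/scene14.png').astype(int); d=abs(a-b).max(2); print('changed px',(d>25).sum(), np.argwhere(d>25)[:5])"
```

```text
11.75 [ 0.5615  0.0224 -0.0028] [-3.1407 -0.0193  2.9753] 0.012131364344403948 [-18.5583   0.4099   0.5918]
cand 16 (np.float64(317.3783783783784), np.float64(288.27027027027026)) [ 0.6351 -0.0211  0.036 ] s 0.0213841211291654 x -0.04535146405521314
cand 2 (np.float64(343.4549356223176), np.float64(287.9399141630901)) [0.6721 0.0142 0.036 ] s 0.06224776170025714 x -0.014639810041475902
cand 5 (np.float64(343.24369142033163), np.float64(295.803893294881)) [ 0.6847 -0.0013  0.036 ] s 0.04905995718014082 x 0.0003958106033302252
changed px 0 []
```

View pics/s14d.png

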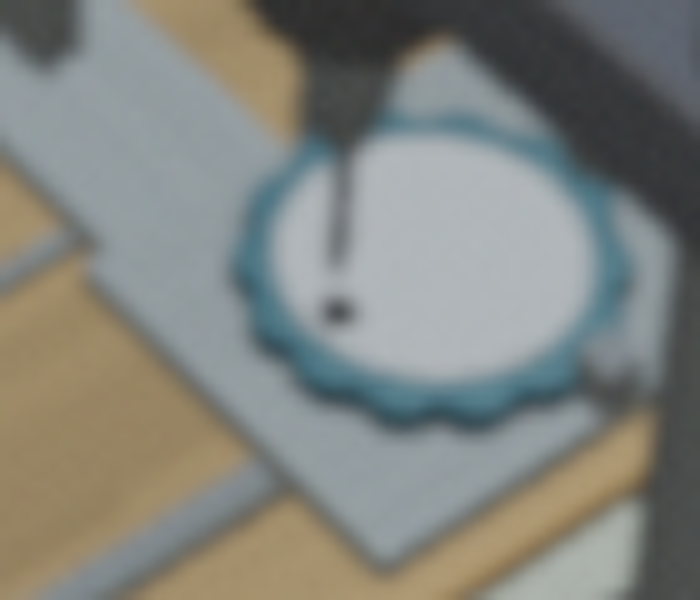

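View pics/t14.png

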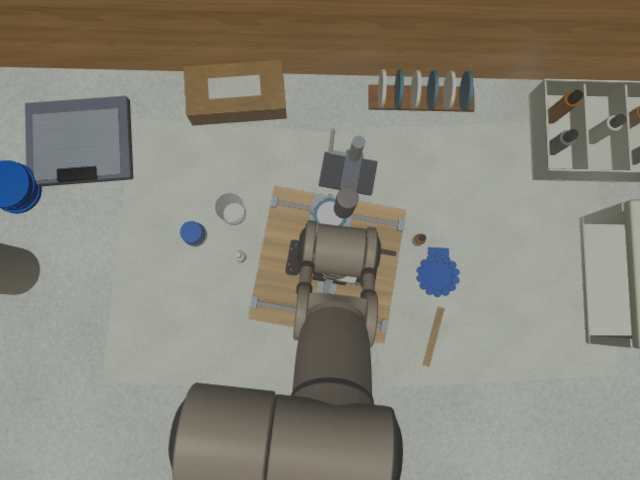

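>>> send_rows(series=[[-0.002,0,0,0,0,0,1],[0,0,0,0,0,0,1],[0,0,0,0,0,0,1],[0,0,0,0,0,0,1],[0,0,0,0,0,0,1]])

```text
time: 12.22
tool_pos: [0.5615, 0.0224, -0.0029]
tool_rot: [-3.141, -0.023, 2.975]
contact_force: [-24.6, 0.6, 5.6]
opening: 0.0119
```

```bash
python3 look.py 15|grep -v 'cand [12][0-9 ]'; python3 -c "
from h import *
b=cv2.imread('pics/s15.png')
cv2.imwrite('pics/lev15.png',cv2.resize(b[235:275,275:345],None,fx=11,fy=11,interpolation=cv2.INTER_CUBIC))
for u in (300,310,320,328):
  c=[]
  for f in ('s12','s13','s15'):
    g=cv2.imread(f'pics/{f}.png',0).astype(float)[:,u]; c.append(g[246:262].astype(int).tolist())
  print(u,c[1],c[2])"
```

```text
12.3167 [ 0.5615  0.0224 -0.0029] [-3.1406 -0.0234  2.9752] 0.011973633989361961 [-24.4247   0.9253   4.9413]
cand 5 (np.float64(343.2535612535612), np.float64(295.8048433048433)) [ 0.6848 -0.0013  0.036 ] s 0.04907346920172495 x 0.0004093380135036069
300 [60, 63, 57, 53, 52, 51, 57, 68, 72, 68, 64, 62, 58, 43, 37, 57] [64, 65, 59, 57, 56, 53, 57, 68, 72, 67, 64, 64, 59, 43, 39, 58]
310 [13, 17, 19, 20, 26, 36, 51, 62, 63, 63, 58, 49, 40, 52, 70, 79] [14, 18, 24, 20, 27, 36, 50, 61, 64, 63, 60, 50, 41, 51, 69, 78]
320 [133, 133, 136, 139, 135, 114, 84, 66, 61, 56, 43, 50, 89, 125, 139, 145] [132, 134, 136, 139, 133, 114, 83, 65, 61, 54, 42, 48, 88, 124, 141, 144]
328 [143, 144, 143, 133, 105, 75, 63, 61, 52, 44, 60, 102, 134, 144, 146, 146] [144, 144, 143, 131, 104, 76, 64, 60, 51, 44, 61, 103, 134, 144, 146, 146]
```

>>> send_rows(series=[[0.002,0,0,0,0,0,1],[0,0,0,0,0,0,1],[0,0,0,0,0,0,1],[0,0,0,0,0,0,1],[0,0,0,0,0,0,1]])

```text
time: 12.73
tool_pos: [0.5616, 0.0224, -0.0028]
tool_rot: [-3.141, -0.019, 2.975]
contact_force: [-17.7, -0.6, 0.4]
opening: 0.012
```

```bash
python3 look.py 16|grep -v 'cand [12][0-9 ]'; python3 -c "
from h import *
print(workorder.hand_in())"
```

```text
12.8333 [ 0.5616  0.0224 -0.0028] [-3.1408 -0.0191  2.9752] 0.0115849396319074 [-18.7233  -0.5521   0.4146]
cand 5 (np.float64(343.2579505300353), np.float64(295.81272084805653)) [ 0.6848 -0.0013  0.036 ] s 0.049067473812904314 x 0.00042962516806492444
the job is handed in; nothing more can be done
None
```

I slid the carriage about 49 mm until the dot was under the bit. I then slid the fingers about 89 mm along the bar to close the lever, and handed the job in at about 12.8 s, still gripping the bar.

**Last checks**
- **Dot:** within about 1 mm of the point below the bit tip, judged from the scene camera. It shifted by about 0.1 mm or less while the lever swung. The top camera could not confirm this because the motor hides the dot there.
- **Lever:** the angle read from the image is about 0.87 rad. A further 2 mm push gave no movement and raised the force from 18 to 24 N, so it is on its stop; I then eased back to about 18 N.
- **Grip:** opening 12 mm on the bar, set at 10 N, at rest.
- **Bystanders:** all in place in the last top picture, by eye.

**What disagreed:** the real fingertips sit about 35 mm higher than the reported TCP height. My first grasp therefore closed on air above the bar, without contact. I measured the tips in the images, lowered the gripper and grasped again.

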